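Change over the sample incubator

TASK

Change over the sample incubator: first turn its thermostat dial fully back to off, then put every finished vial from its wells into the empty white tub (standing or lying) and stand every fresh vial from the blue mat in the wells, each upright and fully down in a well of its own. Then turn the dial clockwise until its pointer stands at the steel index tab, and last swing the sprung start lever to its stop and let it spring back. Leave the other things on the bench where they are.

Things in the scene. Friction and masses are not known exactly. Their poses are not given: they have to be found in the camera images.
- incubator: white bench incubator, fixed, 200 x 260 mm, 90 mm high; origin at the centre of its underside on the bench, x axis away from the operator, y to the operator's left. Its far half is an aluminium block with three wells in a row along y; the near half carries the thermostat dial (left) and the start lever (right), both on top.
- well0 (a point): centre of the mouth of a well in the incubator's block, level with its top (90 mm above the bench): round, 36 mm across, 26 mm deep, wells 60 mm apart; a seated vial stands 46 mm proud of the block
- well1 (a point): centre of the mouth of a well in the incubator's block, level with its top (90 mm above the bench): round, 36 mm across, 26 mm deep, wells 60 mm apart; a seated vial stands 46 mm proud of the block
- well2 (a point): centre of the mouth of a well in the incubator's block, level with its top (90 mm above the bench): round, 36 mm across, 26 mm deep, wells 60 mm apart; a seated vial stands 46 mm proud of the block
- dial (a joint): thermostat dial, rad: 0 = off (against its stop, white pointer line towards the operator, along the incubator's -x), growing as it turns clockwise seen from above, to a stop at 4.71. It stays where it is left (stiction 0.06 N m).
- dial_grip (a point): grip point of the dial, on its (vertical) axis, 127 mm above the bench: half-way up a 65 mm long, 14 mm thick bar grip that stands 30 mm above the dial's 68 mm wide disc and lies along the pointer line; the bar's top is 7 mm above this point.
- dial_pointer (a point): outer end of the dial's white pointer line, at the rim of its disc, 34 mm from the axis; turns with the dial. The line is repeated on one half of the bar's top: that half points to the reading.
- tab_tip (a point): inner point, 34 mm from the dial's axis, of the dark steel T-shaped index tab clamped at the rim of the dial: it marks the wanted setting (between 1.9 and 3.2 rad, differs from start to start); when the dial is set, the pointer end lies at this point
- start_lever (a joint): sprung start lever, rad: 0 = home, stop at 1.0; turns clockwise seen from above about a vertical pivot at x = -30 mm, y = -85 mm in the incubator's frame; the spring needs about 0.16 N m (3 N at the post) at the stop and brings it home when let go
- lever_grip (a point): grip point on the lever's upright black post (14 mm across, 60 mm tall, at 55 mm from the pivot; this point is 18 mm below its top, 142 mm above the bench); moves with the lever. At home the arm points towards the operator and 0.5 rad to the right; the post sweeps to the operator's left, towards the dial.
- tub: open white plastic collection tub, loose on the bench (0.7 kg), empty at the start, 200 mm (its x) by 150 mm (its y) and 50 mm high, walls and floor 5 mm thick; origin at the centre of its underside
- mat: thin blue mat, flat on the bench, 260 x 200 mm, under 1 mm thick, on which the fresh vials stand
- fresh0_mid (a point): amber glass vial with white screw cap, 32 mm across and 72 mm tall, about 60 g, upright, cap and body equally wide; this point is its centre, 36 mm above its foot. A fresh one, standing on the thin blue mat (260 x 200 mm, flat on the bench) at the start (two or three are present)
- fresh1_mid (a point): amber glass vial with white screw cap, 32 mm across and 72 mm tall, about 60 g, upright, cap and body equally wide; this point is its centre, 36 mm above its foot. A fresh one, standing on the thin blue mat (260 x 200 mm, flat on the bench) at the start (two or three are present)
- fresh2_mid (a point): amber glass vial with white screw cap, 32 mm across and 72 mm tall, about 60 g, upright, cap and body equally wide; this point is its centre, 36 mm above its foot. A fresh one, standing on the thin blue mat (260 x 200 mm, flat on the bench) at the start (two or three are present)
- done0_mid (a point): amber glass vial with white screw cap, 32 mm across and 72 mm tall, about 60 g, upright, cap and body equally wide; this point is its centre, 36 mm above its foot. A finished one, in a well of the incubator at the start (one or two are present)
- done1_mid (a point): amber glass vial with white screw cap, 32 mm across and 72 mm tall, about 60 g, upright, cap and body equally wide; this point is its centre, 36 mm above its foot. A finished one, in a well of the incubator at the start (one or two are present)
- done2_mid (a point): amber glass vial with white screw cap, 32 mm across and 72 mm tall, about 60 g, upright, cap and body equally wide; this point is its centre, 36 mm above its foot. A finished one, in a well of the incubator at the start (one or two are present)
- marker: bystander: black marker pen, 120 mm long, 13 mm thick, lying
- probe: bystander: thin probe thermometer lying on the bench, about 200 mm long, 16 mm high
- label_roll: bystander: roll of blank labels lying flat, 80 mm across, 30 mm high
- sanitiser: bystander: clear bottle, 64 mm across, 150 mm tall, standing
Things that resemble listed ones, but are neither listed nor needed, are in the scene too. Leave any red or yellow look-alike of the part that bears done2_mid alone. What is shaped like the part that bears done0_mid but red is not meant.

How it is judged:
By the outcome, as a careful person would: the job done as asked, in the order asked, and still so for the second after the job is handed in, with the robot touching nothing.
Of fresh0, fresh1, fresh2 only 2 to 3 are there at a start; the rules pass over those that are not, and their reading is None.
Of done0, done1, done2 only 1 to 2 are there at a start; the rules pass over those that are not, and their reading is None.
At some moment in a run one of tub may be knocked a few centimetres aside while the robot is not near it.
It also fails if it takes over 210 s, if anything falls off the work surface, if the arm or the gripper's body presses on something with over 40 N, if the wrist force passes 120 N, or if a joint passes its speed limit or range.

ROBOT

A 6-joint arm with a two-finger parallel gripper is mounted at the origin on the work surface. World frame = base frame: x ahead of the robot, y to its left, z up, the work surface at z = 0. Lengths are in m, angles in rad, forces in N, time in s.
With the tool pointing down it reaches from about 0.325 to 0.775 m from the base axis. Payload 9.3 kg.
Tool frame: the origin (TCP) lies midway between the tips of the shut fingers; the grasp point (between the pads) lies 19 mm behind it; x points along the fingers, y is the direction in which the jaws open and shut, and the axes are right-handed (so a half turn about x gives the same grasp; the last joint's range is limited). The gripper opens to 85 mm and grips with 20 to 120 N. Pads are 22 mm wide; open, the fingers measure 114 mm over their backs; the gripper's body (76 mm by 85 mm) begins 54 mm behind the grasp point. The pads swing forward as they close: fully open they stand 13 mm farther back than shut.
Start: joints at [-1.335, 0.259, 0.021, 1.334, 0, 1.418], TCP at [0.208, -0.509, 0.207] pointing down, gripper open.
Joint ranges: [-3.04, 3.04], [-0.91, 1.82], [-1.04, 1.36], [-1.92, 1.95], [-1.52, 1.45], [-3.14, 3.14]. Speed limits (rad/s): [2.22, 2.22, 2.79, 3.14, 3.14, 3.14].

INTERFACE

Orientations are given as a rotation vector (axis times angle).
In Python, from station import ctrl, viewer gives the robot as it stands.
- The arm moves only by the tool move_arm, never from a script. Its argument "deltas" is a list of rows, each a list of 7 numbers: the closure, from 0 (fully open) to 1 (shut), then the shift along the tool's x, y, z in m, then the turn, a rotation vector about the tool's x, y, z in degrees. A call has 1 to 10 rows; each row shifts and turns the commanded pose from where the row before left it, along the tool's axes as they then stand; what a row does not reach is not made up. A row lasts 1/8 s, in which the tool goes at most 62.5 mm and 10.7 degrees, less where a joint would pass 70% of its speed; a pose out of reach is approached as far as the arm can. A call is refused whole if a number of a shift passes 0.0625 or a number of a turn 10.7, either way. A call with a gripper value outside its range is refused whole. The fingers move at their own pace and stop on an object; the grip force is fixed at half the most. Time passes only in rows, so rows that do not move let the fingers close. It gives the time, the measured TCP pose, the force and the opening at its end, in the units of the state.
- ctrl.read_state(): the state, without advancing time (a new reading comes with each control period).
- viewer.grab_frame(name): name is "side" or "top"; returns (picture, depth): 480x640x3 uint8, blue, green, red; 480x640 float32, m along the optical axis (not along the pixel's ray), 0 where there is no reading.
- viewer.calibration(name): a dict with "fx", "fy", "cx", "cy" (pixels), "R" (3x3) and "t" (3): a world point X has camera coordinates R X + t. Camera axes: x right, y down, z forward; pixel columns grow to the right and rows downward; lengths in m; the calibration is good to about 2 mm. A picture is of the moment at which its call begins. calibration takes no time and is no camera call.
- ctrl.sign_off(): hands the job in, once; it reports no verdict.
Trained networks look in the newest picture that a camera, given by its name, has taken for a name from the list of things; names that differ only in an ending like _2 or _b are one class to them, and where a whole thing is asked for, a point or a joint stands for the part that bears it (a point fixed in the world has none). Each returns a list of dicts, best first, with "conf" (0 to 1); they miss things now and then, are a little off and sometimes report something else, mostly with a low value. They report only what shows in the picture. A call takes as long as a camera call. They do not tell look-alikes from the thing itself.
- viewer.search_frame(camera, name): "location" ([row, column] in pixels, amid what is visible of it).
The state is a dict: "t": time; "joint_positions": joint angles; "joint_velocities": joint speeds; "tau": joint torques, N m; "tool_pos": TCP position; "tool_rot": TCP orientation; "wrist_force": force on the tool from outside, world axes, zero at the start; "torque": the same for the moment, N m; "opening": finger opening in m.
Only numpy, scipy, OpenCV 4.12 (cv2) and the standard library are available. Lean on these libraries where they do the work, as an engineer would, in place of code of your own. Each camera call takes 0.05 s, during which the arm holds its last target.

## Working session

There is one attempt and no reset: what is moved stays moved. The work goes in short steps, Python scripts to look and compute and a tool call to move; the robot and the scene stay as the last step left them, time stands still between calls to the robot, and variables do not carry over. Pictures are saved under pics/ and viewed, and the job is handed in when it is done.

Besides the shell and the picture viewer there is one more tool, called after "Request:" as name(argument=value, ...) on one line, values as JSON. move_arm: Moves the arm, as the interface text tells. Its arguments: {"type":"object","properties":{"deltas":{"type":"array","items":{"type":"array","items":{"type":"number"}}}},"required":["deltas"]}

```bash
ls; mkdir -p pics; python3 - <<'E'
from station import ctrl, viewer
import cv2, numpy as np
print(ctrl.read_state())
for n in ("side","top"):
    p,d=viewer.grab_frame(n)
    cv2.imwrite(f"pics/{n}0.png",p); np.save(f"{n}0.npy",d)
    c=viewer.calibration(n); print(n,c)
E
```

```text
pics
{'t': 0.0, 'joint_positions': array([-1.33462843e+00,  2.59229395e-01,  2.07263783e-02,  1.33371560e+00,
        7.65869804e-06,  1.41819885e+00]), 'joint_velocities': array([ 0.00093506, -0.00031708,  0.00152851, -0.00056   ,  0.00062807,
       -0.00142805]), 'tau': array([ 2.42926026e-04, -5.55643988e+01,  3.44527245e+01,  1.39393206e-02,
       -1.75782970e-04,  7.70819781e-06]), 'tool_pos': array([ 0.20839604, -0.50863149,  0.20683207]), 'tool_rot': array([ 2.00882599,  0.39694004, -2.00893197]), 'wrist_force': array([ 0.06651454, -0.1213467 ,  0.12113043]), 'torque': array([ 0.02755153, -0.04308379,  0.0199157 ]), 'opening': 0.08548492778407189}
side {'fx': 449.6018629538445, 'fy': 449.6018629538445, 'cx': 323.95004767586437, 'cy': 239.9091852094315, 'R': array([[-0.99641972, -0.08211149, -0.02013589],
       [-0.0293706 ,  0.55952954, -0.82828984],
       [ 0.07927874, -0.82473292, -0.55993793]]), 't': array([0.57400877, 0.11404018, 0.95653374])}
top {'fx': 445.02276470687184, 'fy': 445.02276470687184, 'cx': 321.0434750407734, 'cy': 238.7044030483466, 'R': array([[-4.81868120e-05, -9.99986696e-01,  5.15809389e-03],
       [-9.81881316e-01, -9.30129762e-04, -1.89494635e-01],
       [ 1.89496911e-01, -5.07376716e-03, -9.81868208e-01]]), 't': array([-0.01146372,  0.55343957,  0.87882712])}
```

View pics/top0.png

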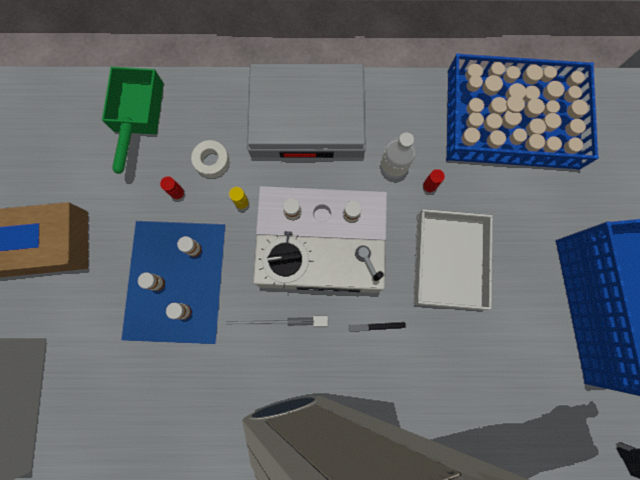

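View pics/side0.png

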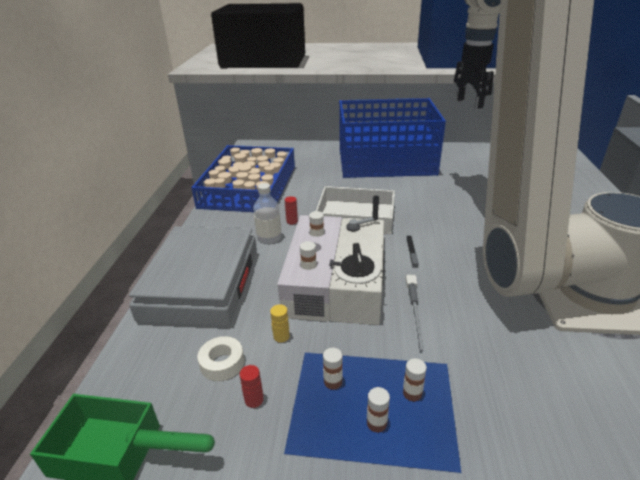

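```bash
cat > h.py <<'E'
from station import ctrl, viewer
import cv2, numpy as np
from scipy.spatial.transform import Rotation as Ro
def pix(c,u,v,depth):  # u col, v row
    C=viewer.calibration(c); x=np.array([(u-C['cx'])/C['fx']*depth,(v-C['cy'])/C['fy']*depth,depth])
    return C['R'].T@(x-C['t'])
def atz(c,u,v,z):
    C=viewer.calibration(c); r=C['R'].T@np.array([(u-C['cx'])/C['fx'],(v-C['cy'])/C['fy'],1.]); o=-C['R'].T@C['t']
    return o+r*(z-o[2])/r[2]
def proj(c,X):
    C=viewer.calibration(c); p=C['R']@np.asarray(X)+C['t']; return C['fx']*p[0]/p[2]+C['cx'],C['fy']*p[1]/p[2]+C['cy']
def cloud(c,d):
    C=viewer.calibration(c); v,u=np.mgrid[:480,:640]; P=np.stack([(u-C['cx'])/C['fx']*d,(v-C['cy'])/C['fy']*d,d],-1)
    P=(P-C['t'])@C['R']; P[d==0]=np.nan; return P
E
python3 - <<'E'
from h import *
p=cv2.imread('pics/top0.png'); 
cv2.imwrite('pics/t0a.png',cv2.resize(p[180:300,245:395],None,fx=5,fy=5,interpolation=cv2.INTER_CUBIC))
cv2.imwrite('pics/t0b.png',cv2.resize(p[170:350,100:240],None,fx=3,fy=3,interpolation=cv2.INTER_CUBIC))
for n in ['fresh0_mid','done0_mid','incubator','tub','well0','dial','dial_pointer','dial_grip','tab_tip','lever_grip','mat','start_lever']:
    print(n,[(np.round(r['location'],1).tolist(),round(r['conf'],2)) for r in viewer.search_frame('top',n)])
P=cloud('top',np.load('top0.npy')); np.save('P0.npy',P)
E
```

```text
fresh0_mid [([312.0, 181.8], 0.65)]
done0_mid [([181.1, 435.5], 0.87), ([213.6, 354.6], 0.59)]
incubator [([242.0, 323.2], 0.83), ([325.8, 377.7], 0.29)]
tub [([258.2, 454.0], 0.94), ([155.7, 395.3], 0.36)]
well0 [([243.8, 325.1], 0.97)]
dial [([258.5, 284.5], 0.95)]
dial_pointer [([258.2, 286.0], 0.71)]
dial_grip [([259.3, 283.4], 0.82), ([259.9, 454.0], 0.46)]
tab_tip [([231.1, 290.9], 0.54)]
lever_grip [([264.8, 365.6], 0.57)]
mat [([283.7, 175.5], 0.74)]
start_lever [([267.7, 368.7], 0.49)]
```

View pics/t0a.png

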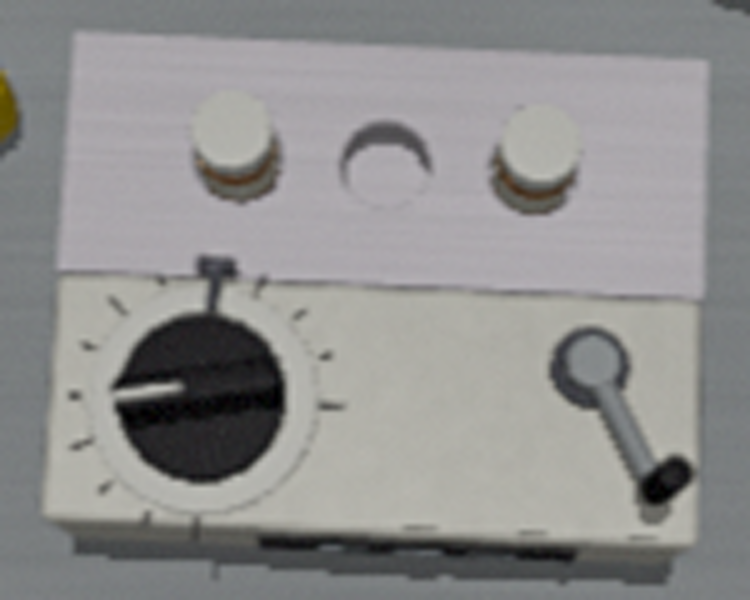

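View pics/t0b.png

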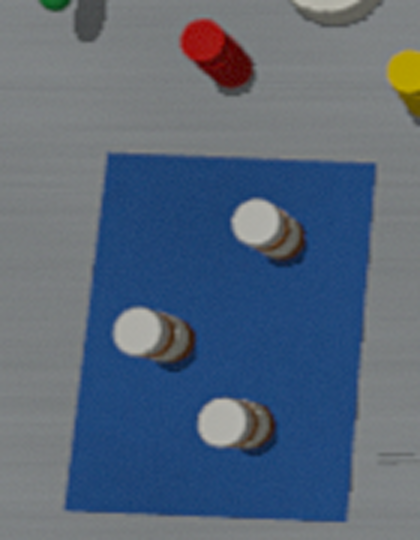

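```bash
python3 - <<'E'
from h import *
P=np.load('P0.npy'); z=P[...,2]
# incubator top
m=((z>0.08)&(z<0.1)); m[:, :240]=0; m[:,400:]=0; m[:175]=0; m[310:]=0
n,l,s,c=cv2.connectedComponentsWithStats(m.astype(np.uint8)); k=1+np.argmax(s[1:,4]); print(s[k],np.nanmedian(z[l==k]))
pts=P[l==k][:,:2].astype(np.float32); r=cv2.minAreaRect(pts*1000); print('incub',r)
def blob(zlo,zhi,box,minA=20):
    r0,r1,c0,c1=box; mm=np.zeros_like(m); mm[r0:r1,c0:c1]=((z>zlo)&(z<zhi))[r0:r1,c0:c1]
    n,l,s,c=cv2.connectedComponentsWithStats(mm.astype(np.uint8))
    for k in range(1,n):
        if s[k,4]>=minA:
            q=P[l==k]; a=cv2.minEnclosingCircle((q[:,:2]*1000).astype(np.float32)); print(s[k].tolist(),'mean',q.mean(0).round(4),'circ',np.round(a[0],1),round(a[1],1), 'rect',cv2.minAreaRect((q[:,:2]*1000).astype(np.float32)))
print('done');blob(.128,.145,(190,235,260,380))
print('fresh');blob(.066,.08,(220,350,120,230))
print('dial bar');blob(.128,.142,(235,285,255,315))
print('lever');blob(.15,.17,(235,295,340,390),5)
print('tub');blob(.042,.058,(200,320,405,505))
print('bench',np.nanmedian(z[340:360,300:420]))
for (u,v) in [(291,207),(352,209.5)]: print(atz('top',u,v,.136))
E
```

```text
[  254   186   133   104 10584] 0.09033586589403722
incub ((549.1149291992188, -10.895889282226562), (260.5922546386719, 205.407958984375), 87.51490783691406)
done
[284, 198, 16, 17, 216] mean [0.6022 0.0463 0.1359] circ [602.8  46.5] 16.1 rect ((602.8818359375, 46.35334014892578), (29.3637752532959, 31.431581497192383), 89.47453308105469)
[345, 201, 17, 16, 210] mean [ 0.5973 -0.0728  0.136 ] circ [597.9 -72.7] 15.8 rect ((597.2747802734375, -72.4769058227539), (29.348426818847656, 30.931535720825195), 0.0054371715523302555)
fresh
[178, 236, 16, 16, 194] mean [0.5392 0.2654 0.0723] circ [539.7 265.5] 16.0 rect ((539.556640625, 265.690185546875), (31.384382247924805, 29.83978271484375), 64.03585815429688)
[138, 272, 17, 16, 206] mean [0.465  0.34   0.0721] circ [465.1 341.3] 16.3 rect ((465.196044921875, 341.2919006347656), (30.4398136138916, 31.03778839111328), 12.852086067199707)
[167, 303, 16, 16, 207] mean [0.405  0.2797 0.0722] circ [404.7 280.3] 16.1 rect ((405.3460693359375, 280.2667236328125), (30.565093994140625, 30.30455780029297), 52.641143798828125)
dial bar
[267, 251, 35, 12, 259] mean [0.5034 0.059  0.1337] circ [503.9  59.4] 32.4 rect ((503.8656921386719, 59.38262176513672), (14.2053861618042, 64.7722396850586), 8.419039726257324)
lever
[376, 271, 8, 8, 51] mean [ 0.4671 -0.1176  0.1589] circ [ 467.5 -118. ] 6.6 rect ((466.98193359375, -117.6856918334961), (11.821612358093262, 12.209762573242188), 88.22250366210938)
tub
[418, 209, 75, 101, 994] mean [ 0.5143 -0.2945  0.0485] circ [ 513.7 -294.1] 123.9 rect ((513.9176635742188, -293.12396240234375), (150.8818817138672, 200.3187255859375), 84.98883819580078)
bench 8.029104712067129e-05
[0.59966439 0.04717953 0.136     ]
[ 0.59484184 -0.07050157  0.136     ]
```

```bash
python3 - <<'E'
from h import *
s=ctrl.read_state(); R=Ro.from_rotvec(s['tool_rot']).as_matrix(); print(R.round(4)); print('yaw of jaw',np.degrees(np.arctan2(R[1,1],R[0,1])), np.degrees(s['joint_positions'][[0,5]]))
P=np.load('P0.npy')
for v in range(226,250,2): print(v,[ '%4d'%round(P[v,u,2]*1000) if P[v,u,2]==P[v,u,2] else ' nan' for u in range(278,302,2)])
for u,v in [(287.4,241.6),(287.6,243)]:
  for zz in (.09,.104,.1): print(u,v,zz,atz('top',u,v,zz).round(4))
C=np.array([.5037,.0592])
E
```

```text
[[ 0.000e+00  3.791e-01 -9.254e-01]
 [-1.000e-04 -9.254e-01 -3.791e-01]
 [-1.000e+00  1.000e-04 -0.000e+00]]
yaw of jaw -67.72377074714383 [-76.46685719  81.25691358]
226 ['  90', '  90', '  89', '  90', '  90', '  90', '  88', '  93', '  91', '  89', '  89', '  90']
228 ['  91', '  90', '  92', '  89', '  93', '  92', '  91', '  91', '  90', '  92', '  93', '  89']
230 ['  90', '  90', '  92', '  92', '  88', '  92', '  92', '  92', '  92', '  92', '  87', '  94']
232 ['  92', '  88', '  90', '  91', ' 107', ' 106', ' 106', ' 106', '  93', '  90', '  90', '  89']
234 ['  90', '  89', '  92', '  91', ' 100', ' 104', ' 101', ' 105', '  93', '  88', '  90', '  89']
236 ['  90', '  88', '  91', '  89', '  91', ' 104', '  91', '  91', '  89', '  87', '  89', '  87']
238 ['  97', '  95', '  96', '  96', '  98', ' 105', '  95', '  95', '  90', '  90', '  91', '  91']
240 ['  93', '  96', '  97', '  99', ' 103', ' 105', '  95', '  96', '  96', '  94', '  97', '  92']
242 ['  97', '  95', '  97', ' 103', ' 106', ' 104', '  95', '  94', '  94', '  95', '  95', '  97']
244 [' 105', ' 105', ' 102', ' 106', ' 105', ' 103', ' 102', ' 104', ' 103', ' 100', '  98', '  98']
246 [' 105', ' 103', ' 106', ' 106', ' 106', ' 104', ' 104', ' 104', ' 104', ' 105', '  97', '  98']
248 [' 105', ' 103', ' 104', ' 107', ' 103', ' 104', ' 103', ' 105', ' 105', ' 103', ' 106', '  95']
287.4 241.6 0.09 [0.5403 0.0565 0.09  ]
287.4 241.6 0.104 [0.5377 0.0554 0.104 ]
287.4 241.6 0.1 [0.5385 0.0557 0.1   ]
287.6 243 0.09 [0.5375 0.056  0.09  ]
287.6 243 0.104 [0.5349 0.055  0.104 ]
287.6 243 0.1 [0.5356 0.0553 0.1   ]
```

```bash
cat >> h.py <<'E'
def plan(tx,ty,tz,yaw,clo,n=None,start=None):
    """rows to bring TCP to (tx,ty,tz) with jaw yaw (deg), tool down; returns"""
    if start is None:
        s=ctrl.read_state(); R=Ro.from_rotvec(s['tool_rot']).as_matrix(); p=s['tool_pos'].copy()
        y0=np.degrees(np.arctan2(R[1,1],R[0,1]))
    else: p=np.array(start[:3],float); y0=start[3]
    dy=yaw-y0; 
    if abs(dy)>200: print('note yaw diff',dy)
    T=np.array([tx,ty,tz]); D=T-p
    if n is None: n=int(max(np.ceil(np.linalg.norm(D)/.055),np.ceil(abs(dy)/9.5),1))
    q=p.copy(); y=y0; rows=[]
    for i in range(1,n+1):
        g=p+D*i/n; gy=y0+dy*i/n
        d=g-q; a=np.radians(y); Y=np.array([np.cos(a),np.sin(a),0]); Z=np.array([np.sin(a),-np.cos(a),0]); X=np.array([0,0,-1.])
        sh=np.round([d@X,d@Y,d@Z],4); tr=round(-(gy-y),1)
        q=q+sh[0]*X+sh[1]*Y+sh[2]*Z; y=y-tr
        rows.append([clo]+[float(v) for v in sh]+[tr,0,0])
    for i in range(0,n,10): print('['+','.join('[%g,%g,%g,%g,%g,0,0]'%tuple(r[:5]) for r in rows[i:i+10])+']')
    print('end',q.round(4),round(y,1)); return (*q,y)
def st():
    s=ctrl.read_state(); R=Ro.from_rotvec(s['tool_rot']).as_matrix()
    print('t %.2f'%s['t'],s['tool_pos'].round(4),'yaw %.1f'%np.degrees(np.arctan2(R[1,1],R[0,1])),'xdown',R[:,0].round(3),'F',s['wrist_force'].round(1),'T',s['torque'].round(2),'op %.4f'%s['opening'],'q',s['joint_positions'].round(2)); return s
E
python3 - <<'E'
from h import *
a=plan(.5037,.0592,.22,8.4,.4)
# tab angle refine
P=np.load('P0.npy')
C=np.array([.5037,.0592])
for u,v,z in [(288.4,233.6,.106),(287.8,238,.105),(287.4,241.6,.105)]:
    X=atz('top',u,v,z)[:2]; d=X-C; print(X.round(4),np.linalg.norm(d).round(4),np.degrees(np.arctan2(d[1],d[0])))
X=atz('top',268,259.6,.134)[:2];d=X-C;print(np.degrees(np.arctan2(d[1],d[0])))
E
```

```text
[[0.4,-0.001,-0.0345,-0.0407,-6.3,0,0],[0.4,-0.0011,-0.0298,-0.0443,-6.4,0,0],[0.4,-0.001,-0.0247,-0.0473,-6.3,0,0],[0.4,-0.0011,-0.0194,-0.0497,-6.4,0,0],[0.4,-0.001,-0.0136,-0.0515,-6.3,0,0],[0.4,-0.001,-0.008,-0.0528,-6.4,0,0],[0.4,-0.0011,-0.002,-0.0533,-6.3,0,0],[0.4,-0.001,0.0038,-0.0532,-6.3,0,0],[0.4,-0.0011,0.0097,-0.0525,-6.4,0,0],[0.4,-0.001,0.0155,-0.0511,-6.3,0,0]]
[[0.4,-0.001,0.0209,-0.049,-6.4,0,0],[0.4,-0.0011,0.0263,-0.0465,-6.3,0,0]]
end [0.5037 0.0592 0.22  ] 8.4
[0.5534 0.0536] 0.05 -6.472869696047795
[0.5448 0.0547] 0.0413 -6.268626763850788
[0.5375 0.0554] 0.034 -6.449314878016595
101.60645222940892
```

Request:
move_arm(deltas=[[0.5, -0.001, -0.0345, -0.041, -6.3, 0, 0], [0.5, -0.001, -0.03, -0.044, -6.4, 0, 0], [0.5, -0.001, -0.025, -0.047, -6.3, 0, 0], [0.5, -0.001, -0.0195, -0.05, -6.4, 0, 0], [0.5, -0.001, -0.0135, -0.0515, -6.3, 0, 0], [0.5, -0.001, -0.008, -0.053, -6.4, 0, 0], [0.5, -0.001, -0.002, -0.053, -6.3, 0, 0], [0.5, -0.001, 0.004, -0.053, -6.3, 0, 0], [0.5, -0.001, 0.0095, -0.0525, -6.4, 0, 0], [0.5, -0.001, 0.0155, -0.051, -6.3, 0, 0]])

```text
t: 1.95
tool_pos: [0.4548, -0.0338, 0.2178]
tool_rot: [1.262, 1.174, -1.261]
wrist_force: [0.5, -1.4, 0.2]
opening: 0.0429
```

Request:
move_arm(deltas=[[0.5, -0.001, 0.021, -0.049, -6.4, 0, 0], [0.5, -0.001, 0.0265, -0.0465, -6.3, 0, 0], [0.5, 0, 0, 0, 0, 0, 0], [0.5, 0, 0, 0, 0, 0, 0]])

```text
t: 2.45
tool_pos: [0.5033, 0.0593, 0.2193]
tool_rot: [1.1, 1.275, -1.101]
wrist_force: [-0.2, -0.9, 0.6]
opening: 0.0423
```

```bash
python3 -c "
from h import *
st(); p,d=viewer.grab_frame('side'); cv2.imwrite('pics/s1.png',p); plan(.5037,.0592,.108,8.4,.5,4)"
```

```text
t 2.45 [0.5033 0.0593 0.2193] yaw 8.4 xdown [-0.001 -0.    -1.   ] F [-0.2 -0.9  0.6] T [ 0.09  0.04 -0.01] op 0.0423 q [-0.05  0.18 -0.05  1.34 -0.    1.38]
[[0.5,0.0279,0.0001,-0.0001,-0,0,0],[0.5,0.0278,0.0002,-0.0001,-0,0,0],[0.5,0.0279,0.0001,-0.0001,-0.1,0,0],[0.5,0.0278,0.0002,-0.0001,0,0,0]]
end [0.5037 0.0592 0.108 ] 8.4
```

View pics/s1.png

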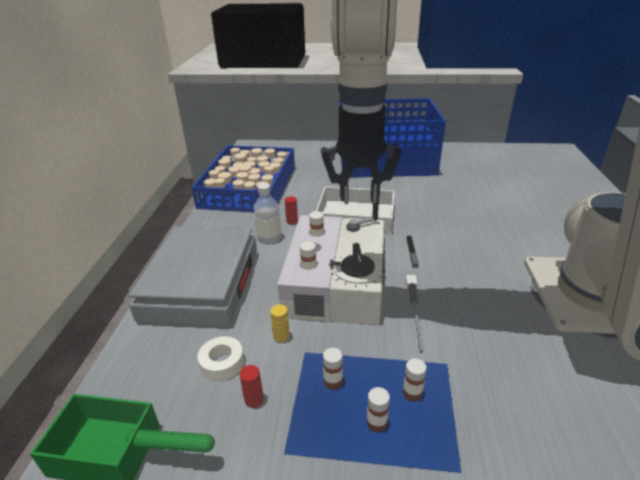

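Request:
move_arm(deltas=[[0.5, 0.028, 0, 0, 0, 0, 0], [0.5, 0.028, 0, 0, 0, 0, 0], [0.5, 0.028, 0, 0, 0, 0, 0], [0.5, 0.026, 0, 0, 0, 0, 0], [0.5, 0, 0, 0, 0, 0, 0], [1, 0, 0, 0, 0, 0, 0], [1, 0, 0, 0, 0, 0, 0], [1, 0, 0, 0, 0, 0, 0], [1, 0, 0, 0, 0, 0, 0]])

```text
t: 3.62
tool_pos: [0.504, 0.0592, 0.1102]
tool_rot: [1.101, 1.274, -1.1]
wrist_force: [-0.7, -1.3, 5.9]
opening: 0.0
```

```bash
python3 -c "
from h import *
st(); p,d=viewer.grab_frame('side'); cv2.imwrite('pics/s2.png',cv2.resize(p[180:340,260:420],None,fx=4,fy=4)); p,d=viewer.grab_frame('top'); cv2.imwrite('pics/t2.png',p)"
```

```text
t 3.62 [0.504  0.0592 0.1102] yaw 8.4 xdown [ 0.001 -0.    -1.   ] F [-0.7 -1.3  5.9] T [-0.16  0.13 -0.04] op 0.0000 q [-0.05  0.24 -0.27  1.07 -0.    1.38]
```

View pics/s2.png

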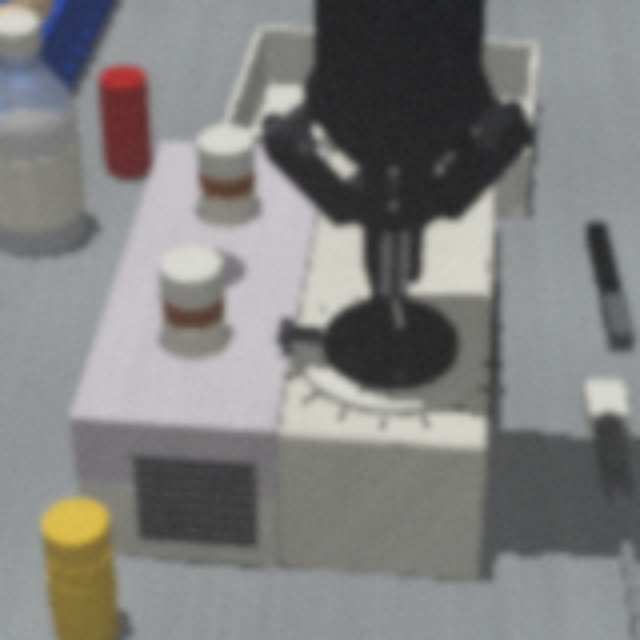

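```bash
python3 -c "
from h import *
p=cv2.imread('pics/t2.png'); cv2.imwrite('pics/t2c.png',cv2.resize(p[180:320,220:400],None,fx=4,fy=4,interpolation=cv2.INTER_CUBIC))
p,d=viewer.grab_frame('side'); cv2.imwrite('pics/s2c.png',cv2.resize(p[220:290,320:400],None,fx=8,fy=8,interpolation=cv2.INTER_CUBIC)); P=cloud('side',d); np.save('Ps2.npy',P)
for v in range(228,276,3): print(v,[ '%4d/%4d/%4d'%tuple(P[v,u]*1000) if P[v,u,2]==P[v,u,2] else ' nan' for u in range(346,372,3)])
"
```

```text
228 [' 525/  66/ 190', ' 520/  59/ 186', ' 514/  78/ 198', ' 508/  70/ 194', ' 503/  47/ 179', ' 497/  70/ 194', ' 492/  69/ 193', ' 486/  60/ 187', ' 481/  63/ 190']
231 [' 525/  73/ 188', ' 519/  69/ 186', ' 514/  70/ 186', ' 508/  72/ 188', ' 503/  51/ 175', ' 497/  71/ 188', ' 492/  68/ 186', ' 486/  64/ 183', ' 480/  66/ 185']
234 [' 525/  74/ 182', ' 519/  68/ 179', ' 514/  70/ 180', ' 508/  70/ 180', ' 503/  56/ 171', ' 497/  70/ 180', ' 491/  69/ 180', ' 486/  61/ 175', ' 477/ -70/  89']
237 [' 529/ -54/  89', ' 523/ -54/  90', ' 514/  72/ 174', ' 508/  72/ 175', ' 502/  65/ 170', ' 497/  68/ 173', ' 491/  68/ 173', ' 483/ -56/  89', ' 477/ -59/  88']
240 [' 529/ -43/  89', ' 522/ -41/  90', ' 514/  66/ 164', ' 508/  69/ 166', ' 502/  70/ 166', ' 497/  68/ 166', ' 491/  65/ 164', ' 483/ -44/  90', ' 477/ -46/  89']
243 [' 528/ -31/  89', ' 522/ -29/  90', ' 513/  69/ 159', ' 508/  70/ 160', ' 502/  69/ 160', ' 496/  67/ 158', ' 491/  63/ 155', ' 483/ -35/  88', ' 477/ -33/  90']
246 [' 528/ -20/  89', ' 522/ -21/  89', ' 513/  67/ 150', ' 508/  70/ 153', ' 502/  68/ 152', ' 4
[... 861 characters left out ...]
83/  51/ 104', ' 477/  50/ 103']
264 [' 525/  59/ 101', ' 519/  60/ 102', ' 513/  63/ 105', ' 507/  83/ 120', ' 501/  90/ 126', ' 495/  88/ 124', ' 489/  57/ 101', ' 483/  59/ 103', ' 477/  59/ 103']
267 [' 524/  72/ 104', ' 518/  71/ 103', ' 513/  69/ 102', ' 506/  86/ 115', ' 501/  90/ 119', ' 495/  88/ 117', ' 489/  71/ 105', ' 483/  69/ 103', ' 477/  68/ 102']
270 [' 524/  81/ 103', ' 518/  80/ 103', ' 512/  80/ 103', ' 506/  87/ 108', ' 501/  92/ 113', ' 495/  89/ 111', ' 489/  79/ 103', ' 483/  78/ 103', ' 477/  80/ 104']
273 [' 524/  84/  98', ' 518/  86/ 100', ' 512/  88/ 102', ' 506/  89/ 103', ' 500/  90/ 104', ' 495/  90/ 104', ' 489/  88/ 102', ' 483/  86/ 101', ' 477/  77/  95']
```

View pics/t2c.png

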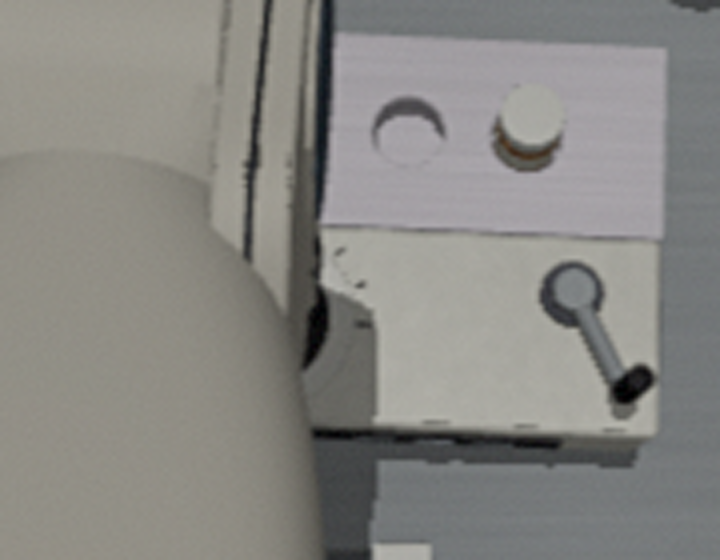

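View pics/s2c.png

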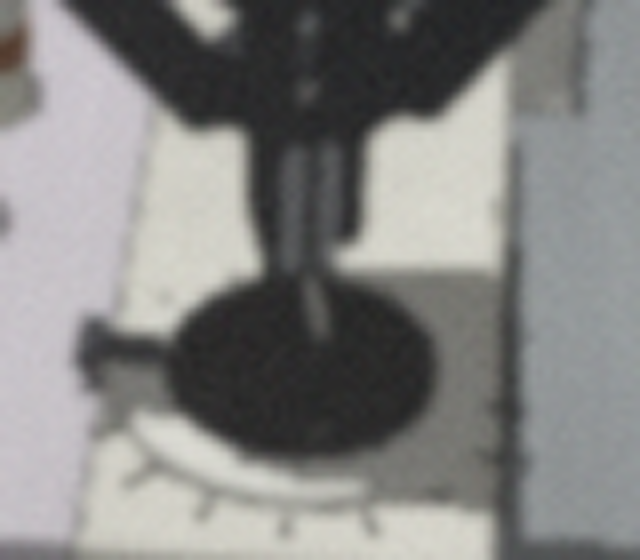

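Request:
move_arm(deltas=[[0.5, 0, 0, 0, 0, 0, 0], [0.5, 0, 0, 0, 0, 0, 0], [0.5, 0, 0, 0, 0, 0, 0]])

```text
t: 4.15
tool_pos: [0.5034, 0.0593, 0.1093]
tool_rot: [1.101, 1.275, -1.101]
wrist_force: [0.4, -0.3, -0.1]
opening: 0.0427
```

```bash
python3 -c "
from h import *
st()
p,d=viewer.grab_frame('side'); cv2.imwrite('pics/s3c.png',cv2.resize(p[210:290,310:410],None,fx=8,fy=7,interpolation=cv2.INTER_CUBIC)); P=cloud('side',d)
for v in range(234,276,3): print(v,[ '%4d/%4d/%4d'%tuple(P[v,u]*1000) if P[v,u,2]==P[v,u,2] else ' nan' for u in range(337,382,3)])
"
```

```text
t 4.15 [0.5034 0.0593 0.1093] yaw 8.4 xdown [-0.001  0.    -1.   ] F [ 0.4 -0.3 -0.1] T [-0.01 -0.05  0.02] op 0.0427 q [-0.05  0.24 -0.27  1.07  0.    1.38]
234 [' 542/  71/ 180', ' 536/  75/ 182', ' 530/  78/ 185', ' 525/  74/ 182', ' 523/ -65/  90', ' 517/ -70/  87', ' 510/ -66/  90', ' 503/ -67/  90', ' 497/ -67/  90', ' 490/ -73/  86', ' 483/ -72/  87', ' 480/  57/ 172', ' 475/  67/ 179', ' 469/  68/ 180', ' 457/ -68/  90']
237 [' 549/ -52/  90', ' 536/  71/ 173', ' 530/  73/ 175', ' 525/  68/ 172', ' 523/ -53/  90', ' 516/ -54/  90', ' 510/ -55/  89', ' 503/ -55/  90', ' 496/ -57/  88', ' 490/ -55/  90', ' 483/ -55/  90', ' 480/  66/ 171', ' 474/  65/ 172', ' 468/  60/ 168', ' 457/ -59/  89']
240 [' 549/ -47/  85', ' 536/  71/ 166', ' 530/  69/ 165', ' 525/  72/ 167', ' 522/ -42/  90', ' 516/ -46/  87', ' 509/ -43/  89', ' 503/ -43/  90', ' 496/ -46/  88', ' 490/ -45/  89', ' 483/ -44/  90', ' 480/  65/ 164', ' 474/  65/ 164', ' 468/  59/ 160', ' 457/ -44/  91']
243 [' 548/ -32/  88', ' 536/  70/ 159', ' 530/  71/ 160', ' 525/  73/ 161', ' 522/ -31/  89', ' 514/  30/ 132', ' 50
[... 2197 characters left out ...]
 116', ' 501/  89/ 118', ' 495/  89/ 118', ' 489/  68/ 102', ' 483/  71/ 104', ' 477/  69/ 104', ' 471/  66/ 102', ' 465/  57/  95', ' 459/  58/  95']
270 [' 542/  71/  94', ' 536/  75/  98', ' 530/  77/ 100', ' 524/  81/ 103', ' 518/  82/ 104', ' 512/  78/ 102', ' 506/  86/ 108', ' 501/  89/ 110', ' 495/  88/ 110', ' 489/  78/ 102', ' 483/  78/ 102', ' 477/  78/ 103', ' 471/  67/  95', ' 465/  68/  96', ' 459/  65/  93']
273 [' 541/  79/  93', ' 536/  79/  94', ' 530/  78/  93', ' 524/  85/  99', ' 518/  86/ 100', ' 512/  88/ 102', ' 506/  88/ 102', ' 500/  88/ 102', ' 495/  87/ 102', ' 489/  87/ 102', ' 483/  85/ 101', ' 477/  80/  97', ' 471/  76/  94', ' 465/  77/  95', ' 459/  68/  88']
```

View pics/s3c.png

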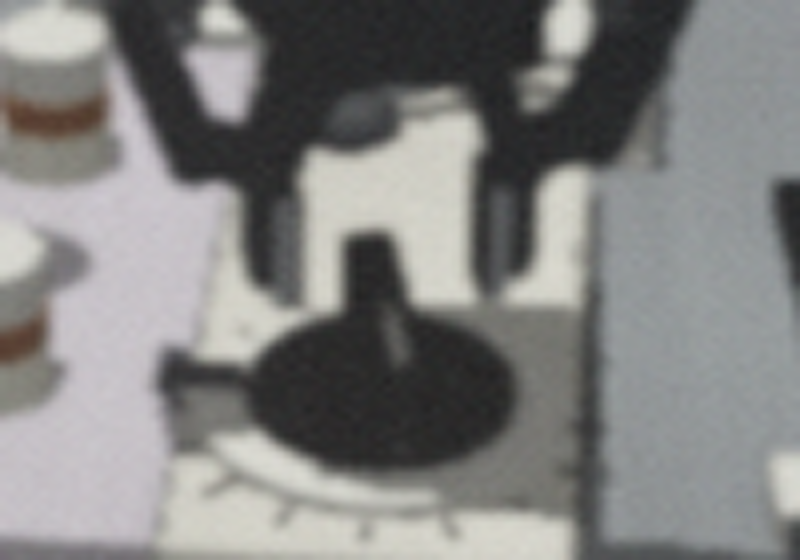

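Request:
move_arm(deltas=[[0.5, 0.006, 0, 0, 0, 0, 0], [0.5, 0.006, 0, 0, 0, 0, 0], [0.5, 0.005, 0, 0, 0, 0, 0], [0.5, 0, 0, 0, 0, 0, 0], [1, 0, 0, 0, 0, 0, 0], [1, 0, 0, 0, 0, 0, 0], [1, 0, 0, 0, 0, 0, 0]])

```text
t: 5.08
tool_pos: [0.5038, 0.0593, 0.0929]
tool_rot: [1.101, 1.274, -1.1]
wrist_force: [-0.2, 0.9, 4.1]
opening: 0.0126
```

```bash
python3 -c "
from h import *
st()
p,d=viewer.grab_frame('side'); cv2.imwrite('pics/s4c.png',cv2.resize(p[210:290,310:410],None,fx=8,fy=7,interpolation=cv2.INTER_CUBIC)); 
"
```

```text
t 5.08 [0.5038 0.0593 0.0929] yaw 8.4 xdown [ 0.001 -0.    -1.   ] F [-0.2  0.9  4.1] T [0.05 0.07 0.08] op 0.0126 q [-0.05  0.25 -0.3   1.03  0.    1.38]
```

View pics/s4c.png

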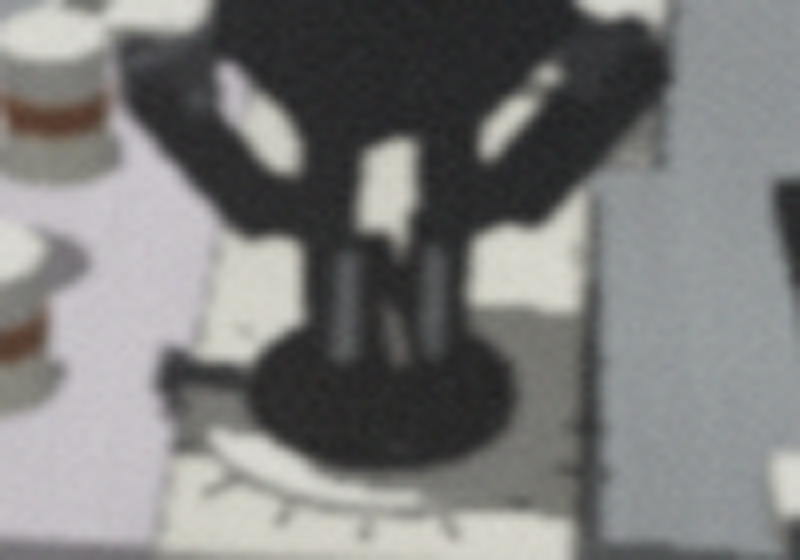

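Request:
move_arm(deltas=[[1, 0, 0, 0, -8, 0, 0], [1, 0, 0, 0, -10, 0, 0], [1, 0, 0, 0, -10, 0, 0], [1, 0, 0, 0, -10, 0, 0], [1, 0, 0, 0, -10, 0, 0], [1, 0, 0, 0, -10, 0, 0], [1, 0, 0, 0, -10, 0, 0], [1, 0, 0, 0, -6, 0, 0], [1, 0, 0, 0, -4, 0, 0], [1, 0, 0, 0, 0, 0, 0]])

```text
t: 6.38
tool_pos: [0.5035, 0.0589, 0.0928]
tool_rot: [0.049, 1.57, -0.05]
wrist_force: [-1.9, -2.7, 6.2]
opening: 0.0126
```

```bash
python3 -c "
from h import *
st()
p,d=viewer.grab_frame('side'); cv2.imwrite('pics/s5c.png',cv2.resize(p[210:290,310:410],None,fx=8,fy=7,interpolation=cv2.INTER_CUBIC)); 
"
```

```text
t 6.38 [0.5035 0.0589 0.0928] yaw 86.4 xdown [ 0.    -0.001 -1.   ] F [-1.9 -2.7  6.2] T [-0.51  0.44  0.05] op 0.0126 q [-0.05  0.25 -0.3   1.03 -0.    0.01]
```

View pics/s5c.png

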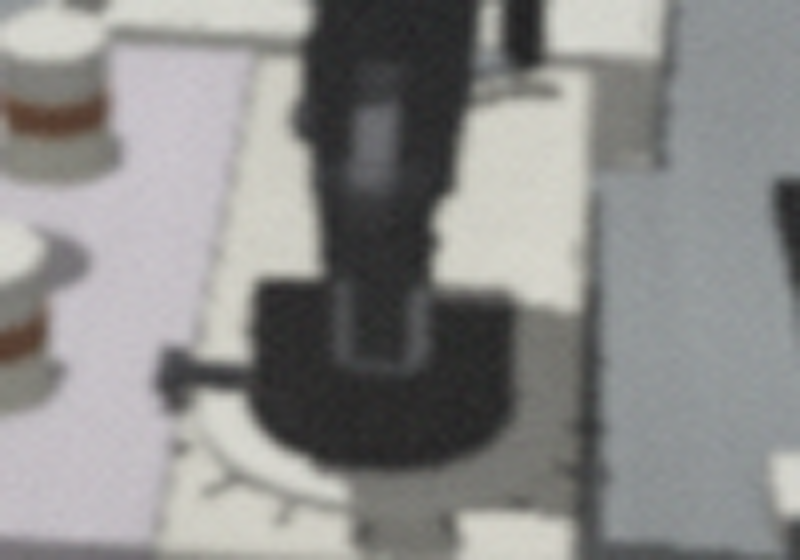

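Request:
move_arm(deltas=[[1, 0, 0, 0, -2, 0, 0], [1, 0, 0, 0, 0, 0, 0]])

```text
t: 6.68
tool_pos: [0.5035, 0.0589, 0.0928]
tool_rot: [0.023, 1.57, -0.024]
wrist_force: [-2.3, -1.6, 5.5]
opening: 0.0124
```

```bash
python3 -c "
from h import *
st()"
```

```text
t 6.67 [0.5035 0.0589 0.0928] yaw 88.3 xdown [ 0.    -0.001 -1.   ] F [-2.3 -1.6  5.5] T [-0.4   0.41 -0.65] op 0.0124 q [-0.05  0.25 -0.3   1.03 -0.   -0.02]
```

Request:
move_arm(deltas=[[1, 0, 0, 0, -2, 0, 0], [1, 0, 0, 0, 0, 0, 0]])

```text
t: 6.92
tool_pos: [0.5036, 0.0589, 0.0929]
tool_rot: [-0.003, 1.57, 0.002]
wrist_force: [-2.3, -0.9, 5.2]
opening: 0.0122
```

```bash
python3 -c "
from h import *
st()"
```

```text
t 6.92 [0.5036 0.0589 0.0929] yaw 90.2 xdown [ 0. -0. -1.] F [-2.3 -0.9  5.2] T [-0.24  0.42 -1.42] op 0.0122 q [-0.05  0.25 -0.3   1.03 -0.   -0.05]
```

Request:
move_arm(deltas=[[1, 0, 0, 0, 2, 0, 0], [0.5, 0, 0, 0, 0, 0, 0], [0.5, 0, 0, 0, 0, 0, 0], [0.5, -0.03, 0, 0, 0, 0, 0], [0.5, -0.05, 0, 0, 0, 0, 0]])

```text
t: 7.55
tool_pos: [0.5026, 0.0594, 0.172]
tool_rot: [0.022, 1.574, -0.022]
wrist_force: [0.8, 0.1, 0.3]
opening: 0.0426
```

```bash
python3 -c "
from h import *
st(); plan(.6025,.0465,.17,0,.45)"
```

```text
t 7.55 [0.5026 0.0594 0.172 ] yaw 88.4 xdown [-0.004  0.    -1.   ] F [0.8 0.1 0.3] T [-0.02 -0.08 -0.03] op 0.0426 q [-0.05  0.2  -0.15  1.23  0.   -0.02]
[[0.45,0.0002,-0.001,0.01,8.8,0,0],[0.45,0.0002,0.0005,0.0101,8.9,0,0],[0.45,0.0002,0.0021,0.0098,8.8,0,0],[0.45,0.0002,0.0036,0.0094,8.9,0,0],[0.45,0.0002,0.005,0.0088,8.8,0,0],[0.45,0.0002,0.0062,0.0079,8.8,0,0],[0.45,0.0002,0.0074,0.0068,8.9,0,0],[0.45,0.0002,0.0084,0.0056,8.8,0,0],[0.45,0.0002,0.0091,0.0043,8.9,0,0],[0.45,0.0002,0.0097,0.0028,8.8,0,0]]
end [0.6025 0.0465 0.17  ] 0.0
```

Request:
move_arm(deltas=[[0.42, 0, -0.001, 0.01, 8.8, 0, 0], [0.42, 0, 0.0005, 0.01, 8.9, 0, 0], [0.42, 0, 0.002, 0.01, 8.8, 0, 0], [0.42, 0, 0.0035, 0.0095, 8.9, 0, 0], [0.42, 0, 0.005, 0.009, 8.8, 0, 0], [0.42, 0, 0.006, 0.008, 8.8, 0, 0], [0.42, 0, 0.0075, 0.007, 8.9, 0, 0], [0.42, 0, 0.0085, 0.0055, 8.8, 0, 0], [0.42, 0, 0.009, 0.0045, 8.9, 0, 0], [0.42, 0, 0.01, 0.003, 8.8, 0, 0]])

```text
t: 8.8
tool_pos: [0.6045, 0.0455, 0.1722]
tool_rot: [1.213, 1.207, -1.213]
wrist_force: [0.4, 0.7, -0.0]
opening: 0.0495
```

```bash
python3 -c "
from h import *
st(); plan(.6025,.0465,.083,0,.42,3)"
```

```text
t 8.80 [0.6045 0.0455 0.1722] yaw -0.3 xdown [-0.  0. -1.] F [ 0.4  0.7 -0. ] T [ 0.02 -0.05  0.04] op 0.0495 q [-0.06  0.37  0.09  1.29  0.    1.51]
[[0.42,0.0297,-0.0007,-0.0003,-0.1,0,0],[0.42,0.0298,-0.0006,-0.0004,-0.1,0,0],[0.42,0.0297,-0.0007,-0.0003,-0.1,0,0]]
end [0.6025 0.0465 0.083 ] 0.0
```

Request:
move_arm(deltas=[[0.42, 0.03, -0.001, -0.0005, 0, 0, 0], [0.42, 0.03, -0.0005, 0, 0, 0, 0], [0.42, 0.029, -0.0005, 0, 0, 0, 0], [0.42, 0, 0, 0, 0, 0, 0], [0.9, 0, 0, 0, 0, 0, 0], [0.9, 0, 0, 0, 0, 0, 0], [0.9, 0, 0, 0, 0, 0, 0]])

```text
t: 9.68
tool_pos: [0.6029, 0.0459, 0.0847]
tool_rot: [1.21, 1.207, -1.208]
wrist_force: [1.2, 0.4, 4.4]
opening: 0.0302
```

```bash
python3 -c "
from h import *
st()
p,d=viewer.grab_frame('side'); cv2.imwrite('pics/s6c.png',cv2.resize(p[180:290,250:410],None,fx=5,fy=5,interpolation=cv2.INTER_CUBIC)); 
"
```

```text
t 9.68 [0.6029 0.0459 0.0847] yaw -0.0 xdown [ 0.002 -0.    -1.   ] F [1.2 0.4 4.4] T [0.08 0.01 0.04] op 0.0302 q [-0.06  0.41 -0.08  1.08  0.    1.51]
```

View pics/s6c.png

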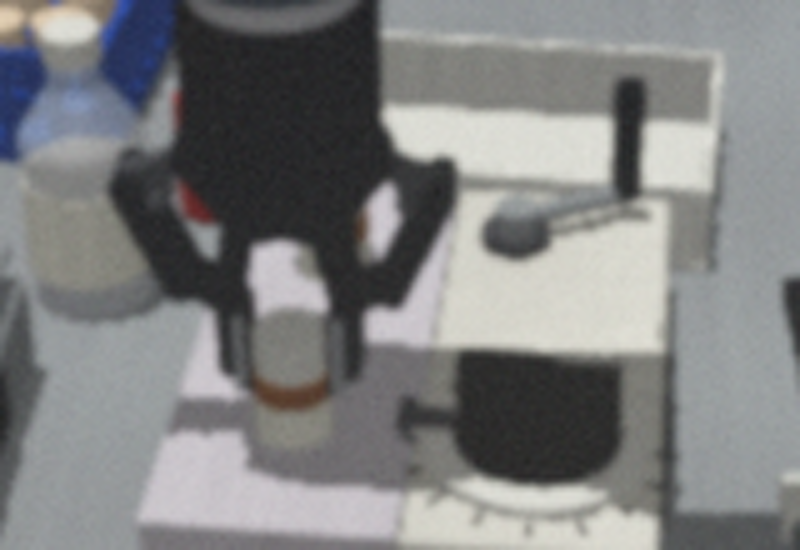

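Request:
move_arm(deltas=[[0.9, -0.02, 0, 0, 0, 0, 0], [0.9, -0.045, 0, 0, 0, 0, 0], [0.9, -0.055, 0, 0, 0, 0, 0], [0.9, -0.03, 0, 0, 0, 0, 0]])

```text
t: 10.22
tool_pos: [0.6026, 0.0458, 0.2367]
tool_rot: [1.211, 1.206, -1.207]
wrist_force: [1.4, 0.3, 0.4]
opening: 0.0305
```

```bash
cat >> h.py <<'E'
def tub(save=None):
    p,d=viewer.grab_frame('top'); P=cloud('top',d); z=P[...,2]
    if save: cv2.imwrite(save,p)
    m=(z>.042)&(z<.058)&(P[...,0]>.33)&(P[...,0]<.66)&(P[...,1]<-.16)&(P[...,1]>-.45)
    n,l,s,c=cv2.connectedComponentsWithStats(m.astype(np.uint8)); k=1+np.argmax(s[1:,4])
    r=cv2.minAreaRect((P[l==k][:,:2]*1000).astype(np.float32)); print('tub',r); return p,P
E
python3 -c "
from h import *
tub('pics/t7.png'); a=st(); plan(.555,-.293,.235,0,.9)"
```

```text
tub ((514.0625, -293.2025451660156), (151.29513549804688, 200.66514587402344), 85.0107192993164)
t 10.28 [0.6033 0.0458 0.2398] yaw -0.0 xdown [ 0.007 -0.    -1.   ] F [-0.6 -0.5  1.1] T [-0.04  0.08 -0.05] op 0.0308 q [-0.06  0.34  0.23  1.45 -0.    1.51]
[[0.9,0.0007,-0.0069,0.0484,-0,0,0],[0.9,0.0007,-0.0069,0.0484,-0,0,0],[0.9,0.0007,-0.0069,0.0484,-0,0,0],[0.9,0.0006,-0.0069,0.0484,-0,0,0],[0.9,0.0007,-0.0068,0.0484,-0,0,0],[0.9,0.0007,-0.0069,0.0484,-0,0,0],[0.9,0.0007,-0.0069,0.0484,-0,0,0]]
end [ 0.555 -0.293  0.235] -0.0
```

View pics/t7.png

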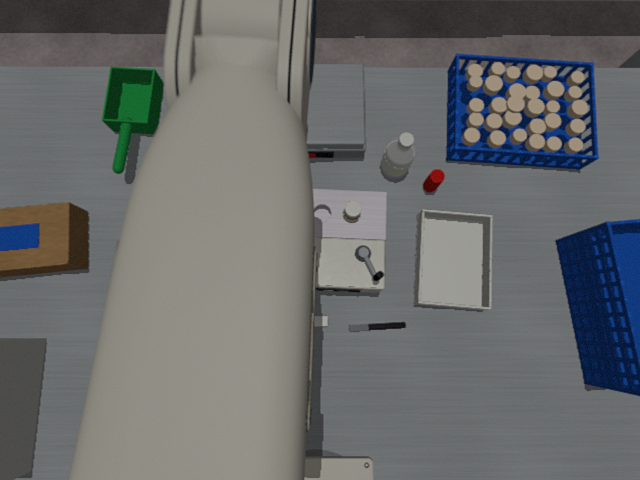

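Request:
move_arm(deltas=[[0.9, 0.0005, -0.007, 0.0485, 0, 0, 0], [0.9, 0.0005, -0.007, 0.0485, 0, 0, 0], [0.9, 0.0005, -0.007, 0.0485, 0, 0, 0], [0.9, 0.0005, -0.007, 0.0485, 0, 0, 0], [0.9, 0.0005, -0.007, 0.0485, 0, 0, 0], [0.9, 0.0005, -0.007, 0.0485, 0, 0, 0], [0.9, 0.0005, -0.007, 0.0485, 0, 0, 0], [0.9, 0, 0, 0, 0, 0, 0]])

```text
t: 11.28
tool_pos: [0.5521, -0.2968, 0.229]
tool_rot: [1.212, 1.208, -1.213]
wrist_force: [0.6, -0.0, -1.0]
opening: 0.0301
```

```bash
python3 -c "
from h import *
st(); plan(.555,-.293,.029,0,.9,5)
print(atz('top',397,155,.09))
p,d=viewer.grab_frame('side'); cv2.imwrite('pics/s8.png',p)"
```

```text
t 11.28 [ 0.5521 -0.2968  0.229 ] yaw -0.3 xdown [-0.001  0.    -1.   ] F [ 0.6 -0.  -1. ] T [0.04 0.02 0.04] op 0.0301 q [-0.63  0.39  0.27  1.45 -0.    0.95]
[[0.9,0.04,0.0006,-0.0008,-0.1,0,0],[0.9,0.04,0.0006,-0.0007,-0,0,0],[0.9,0.04,0.0006,-0.0008,-0.1,0,0],[0.9,0.04,0.0005,-0.0008,-0,0,0],[0.9,0.04,0.0006,-0.0007,-0.1,0,0]]
end [ 0.555 -0.293  0.029] 0.0
[ 0.72432252 -0.16952608  0.09      ]
```

View pics/s8.png

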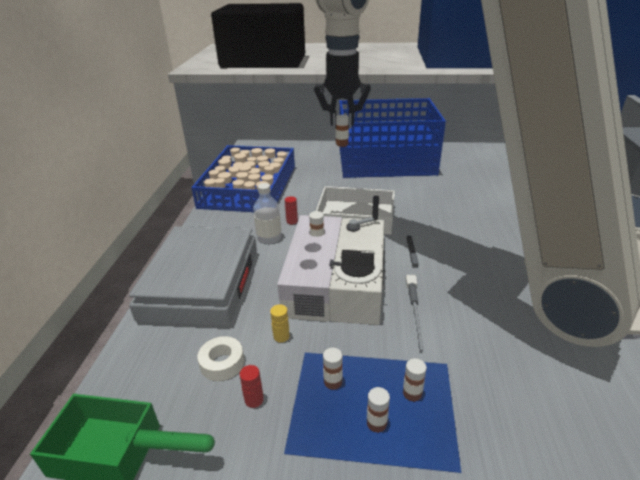

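Request:
move_arm(deltas=[[0.9, 0.045, 0.0005, -0.001, 0, 0, 0], [0.9, 0.055, 0.0005, -0.001, 0, 0, 0], [0.9, 0.05, 0.0005, -0.001, 0, 0, 0], [0.9, 0.03, 0.0005, 0, 0, 0, 0], [0.9, 0.0185, 0.0005, 0, 0, 0, 0], [0.9, 0, 0, 0, 0, 0, 0]])

```text
t: 12.08
tool_pos: [0.5551, -0.2888, 0.0304]
tool_rot: [1.209, 1.213, -1.209]
wrist_force: [0.0, 0.4, -0.2]
opening: 0.0304
```

```bash
python3 -c "
from h import *
st()"
```

```text
t 12.07 [ 0.5551 -0.2888  0.0304] yaw 0.1 xdown [-0.002  0.002 -1.   ] F [ 0.   0.4 -0.2] T [ 0.03 -0.04  0.05] op 0.0304 q [-0.61  0.48 -0.1   0.99  0.    0.96]
```

Request:
move_arm(deltas=[[0.9, 0.0035, 0, 0, 0, 0, 0], [0.42, 0, 0, 0, 0, 0, 0], [0.42, 0, 0, 0, 0, 0, 0], [0.42, -0.04, 0, 0, 0, 0, 0], [0.42, -0.06, 0, 0, 0, 0, 0], [0.42, -0.05, 0, 0, 0, 0, 0], [0.42, 0, 0, 0, 0, 0, 0]])

```text
t: 12.95
tool_pos: [0.5571, -0.2918, 0.183]
tool_rot: [1.209, 1.2, -1.207]
wrist_force: [0.8, -0.2, -0.8]
opening: 0.0502
```

```bash
python3 -c "
from h import *
st(); plan(.5977,-.0727,.175,0,.42)
p,d=viewer.grab_frame('side'); cv2.imwrite('pics/s9.png',cv2.resize(p[60:260,250:430],None,fx=3,fy=3))"
```

```text
t 12.95 [ 0.5571 -0.2918  0.183 ] yaw -0.0 xdown [ 0.007 -0.005 -1.   ] F [ 0.8 -0.2 -0.8] T [-0.    0.02  0.06] op 0.0502 q [-0.62  0.4   0.16  1.33  0.    0.96]
[[0.42,0.0016,0.0081,-0.0438,-0,0,0],[0.42,0.0016,0.0081,-0.0438,-0,0,0],[0.42,0.0016,0.0081,-0.0438,-0,0,0],[0.42,0.0016,0.0081,-0.0439,-0,0,0],[0.42,0.0016,0.0081,-0.0438,-0,0,0]]
end [ 0.5977 -0.0727  0.175 ] -0.0
```

View pics/s9.png

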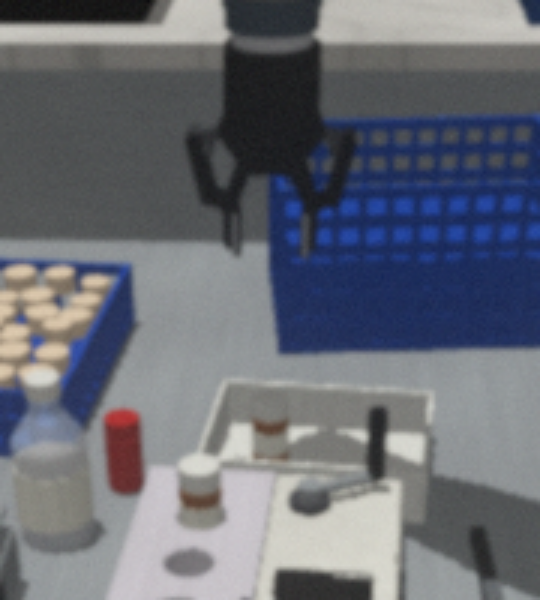

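Request:
move_arm(deltas=[[0.42, 0.0015, 0.008, -0.044, 0, 0, 0], [0.42, 0.0015, 0.008, -0.044, 0, 0, 0], [0.42, 0.0015, 0.008, -0.044, 0, 0, 0], [0.42, 0.0015, 0.008, -0.044, 0, 0, 0], [0.42, 0.0015, 0.008, -0.043, 0, 0, 0], [0.42, 0, 0, 0, 0, 0, 0], [0.42, 0, 0, 0, 0, 0, 0]])

```text
t: 13.88
tool_pos: [0.5952, -0.0717, 0.1695]
tool_rot: [1.209, 1.21, -1.21]
wrist_force: [-0.4, 0.6, -0.4]
opening: 0.0492
```

```bash
python3 -c "
from h import *
st(); plan(.5977,-.0727,.084,0,.42,3)"
```

```text
t 13.88 [ 0.5952 -0.0717  0.1695] yaw 0.0 xdown [-0.002  0.    -1.   ] F [-0.4  0.6 -0.4] T [-0.04 -0.   -0.03] op 0.0492 q [-0.26  0.36  0.07  1.28 -0.    1.31]
[[0.42,0.0285,0.0008,0.0003,0,0,0],[0.42,0.0285,0.0009,0.0004,0,0,0],[0.42,0.0285,0.0008,0.0003,0,0,0]]
end [ 0.5977 -0.0727  0.084 ] 0.0
```

Request:
move_arm(deltas=[[0.42, 0.0285, 0.001, 0.0005, 0, 0, 0], [0.42, 0.0285, 0.001, 0.0005, 0, 0, 0], [0.42, 0.0285, 0.0005, 0, 0, 0, 0], [0.42, 0, 0, 0, 0, 0, 0], [0.9, 0, 0, 0, 0, 0, 0], [0.9, 0, 0, 0, 0, 0, 0], [0.9, 0, 0, 0, 0, 0, 0]])

```text
t: 14.75
tool_pos: [0.5987, -0.0729, 0.0861]
tool_rot: [1.21, 1.207, -1.209]
wrist_force: [-0.1, -1.1, 4.6]
opening: 0.0303
```

```bash
python3 -c "
from h import *
st()"
```

```text
t 14.75 [ 0.5987 -0.0729  0.0861] yaw -0.0 xdown [ 0.002 -0.001 -1.   ] F [-0.1 -1.1  4.6] T [-0.12  0.03 -0.01] op 0.0303 q [-0.26  0.4  -0.08  1.09 -0.    1.31]
```

Request:
move_arm(deltas=[[0.9, -0.02, 0, 0, 0, 0, 0], [0.9, -0.045, 0, 0, 0, 0, 0], [0.9, -0.055, 0, 0, 0, 0, 0], [0.9, -0.03, 0, 0, 0, 0, 0], [0.9, 0, 0, 0, 0, 0, 0]])

```text
t: 15.38
tool_pos: [0.5991, -0.0728, 0.2379]
tool_rot: [1.211, 1.204, -1.206]
wrist_force: [0.2, -0.6, -1.4]
opening: 0.03
```

```bash
python3 -c "
from h import *
tub('pics/t10.png'); a=st(); plan(.475,-.293,.235,0,.9)"
```

```text
tub ((511.5621337890625, -319.40496826171875), (98.87723541259766, 200.91140747070312), 84.43083953857422)
t 15.43 [ 0.5984 -0.0726  0.2359] yaw -0.0 xdown [ 0.002 -0.001 -1.   ] F [-0.4  0.9 -2.2] T [0.02 0.02 0.03] op 0.0306 q [-0.26  0.34  0.22  1.44 -0.    1.31]
[[0.9,0.0002,-0.0247,0.0441,-0,0,0],[0.9,0.0002,-0.0247,0.0441,-0,0,0],[0.9,0.0002,-0.0246,0.044,-0,0,0],[0.9,0.0001,-0.0247,0.0441,-0,0,0],[0.9,0.0002,-0.0247,0.0441,-0,0,0]]
end [ 0.475 -0.293  0.235] -0.0
```

View pics/t10.png

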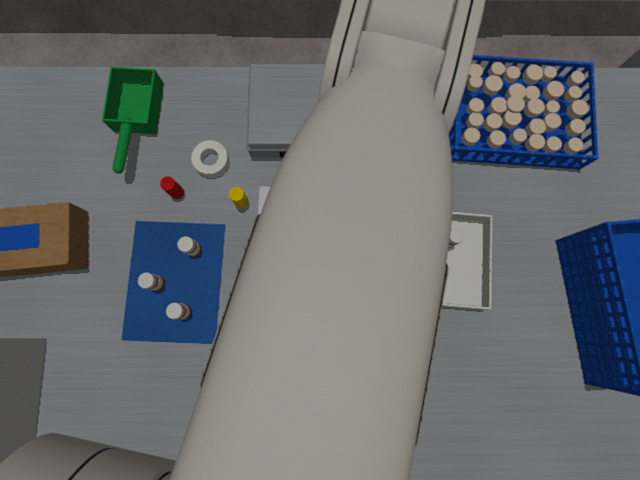

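Request:
move_arm(deltas=[[0.9, 0, -0.0245, 0.044, 0, 0, 0], [0.9, 0, -0.0245, 0.044, 0, 0, 0], [0.9, 0, -0.0245, 0.044, 0, 0, 0], [0.9, 0, -0.0245, 0.044, 0, 0, 0], [0.9, 0, -0.0245, 0.044, 0, 0, 0], [0.9, 0, 0, 0, 0, 0, 0], [0.9, 0.04, 0, 0, 0, 0, 0], [0.9, 0.05, 0, 0, 0, 0, 0], [0.9, 0.04, 0, 0, 0, 0, 0], [0.9, 0, 0, 0, 0, 0, 0]])

```text
t: 16.68
tool_pos: [0.474, -0.2903, 0.1018]
tool_rot: [1.21, 1.217, -1.211]
wrist_force: [0.2, -0.9, 0.4]
opening: 0.0303
```

```bash
python3 -c "
from h import *
st(); plan(.475,-.293,.029,0,.9,3)
p,d=viewer.grab_frame('side'); cv2.imwrite('pics/s11.png',cv2.resize(p[60:260,250:430],None,fx=3,fy=3))"
```

```text
t 16.68 [ 0.474  -0.2903  0.1018] yaw 0.0 xdown [-0.005  0.005 -1.   ] F [ 0.2 -0.9  0.4] T [ 0.03  0.   -0.03] op 0.0303 q [-0.7   0.32 -0.16  1.09  0.    0.87]
[[0.9,0.0243,0.0003,0.0009,0,0,0],[0.9,0.0242,0.0004,0.0009,0,0,0],[0.9,0.0243,0.0003,0.0009,0,0,0]]
end [ 0.475 -0.293  0.029] 0.0
```

View pics/s11.png

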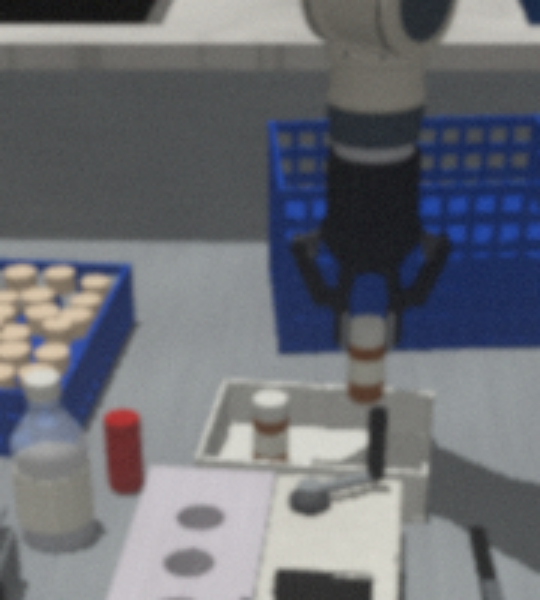

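Request:
move_arm(deltas=[[0.9, 0.035, 0, 0.001, 0, 0, 0], [0.9, 0.025, 0.0005, 0.001, 0, 0, 0], [0.9, 0.0115, 0.0005, 0, 0, 0, 0], [0.9, 0, 0, 0, 0, 0, 0], [0.42, 0, 0, 0, 0, 0, 0], [0.42, 0, 0, 0, 0, 0, 0], [0.42, -0.04, 0, 0, 0, 0, 0], [0.42, -0.06, 0, 0, 0, 0, 0], [0.42, -0.05, 0, 0, 0, 0, 0], [0.42, -0.05, 0, 0, 0, 0, 0]])

```text
t: 17.98
tool_pos: [0.4764, -0.2945, 0.2361]
tool_rot: [1.209, 1.207, -1.209]
wrist_force: [0.7, -0.3, -0.3]
opening: 0.0498
```

```bash
python3 -c "
from h import *
st(); 
p,d=viewer.grab_frame('side'); cv2.imwrite('pics/s12.png',p); p,P=tub('pics/t12.png'); z=P[...,2]; np.save('P12.npy',P)
cv2.imwrite('pics/t12c.png',cv2.resize(p[180:330,100:400],None,fx=2.6,fy=2.6,interpolation=cv2.INTER_CUBIC))
def blob(zlo,zhi,box,minA=20):
    r0,r1,c0,c1=box; mm=np.zeros(z.shape,bool); mm[r0:r1,c0:c1]=((z>zlo)&(z<zhi))[r0:r1,c0:c1]
    n,l,s,c=cv2.connectedComponentsWithStats(mm.astype(np.uint8))
    for k in range(1,n):
        if s[k,4]>=minA:
            q=P[l==k]; a=cv2.minEnclosingCircle((q[:,:2]*1000).astype(np.float32)); print(s[k].tolist(),'mean',q.mean(0).round(4),'circ',np.round(a[0],1),round(a[1],1), cv2.minAreaRect((q[:,:2]*1000).astype(np.float32)))
print('fresh');blob(.066,.08,(220,350,120,230))
print('dial bar');blob(.128,.142,(235,285,255,315))
print('holes');blob(.055,.08,(195,232,260,380),8)
"
```

```text
t 17.98 [ 0.4764 -0.2945  0.2361] yaw -0.0 xdown [ 0.001 -0.001 -1.   ] F [ 0.7 -0.3 -0.3] T [-0.03 -0.08 -0.03] op 0.0498 q [-0.7   0.27  0.11  1.41  0.    0.87]
tub ((514.133056640625, -293.24151611328125), (151.10421752929688, 201.13330078125), 85.20580291748047)
fresh
[178, 236, 16, 16, 197] mean [0.5391 0.2653 0.0724] circ [539.5 265.3] 16.0 ((539.5857543945312, 265.7471923828125), (30.172691345214844, 29.90201187133789), 63.84923553466797)
[138, 272, 17, 16, 203] mean [0.465  0.34   0.0722] circ [465.7 340.7] 16.1 ((465.25238037109375, 340.90899658203125), (30.214975357055664, 30.67892074584961), 19.659788131713867)
[167, 303, 17, 16, 212] mean [0.4049 0.2796 0.0721] circ [405.3 280.4] 16.1 ((404.474365234375, 279.97711181640625), (29.57004165649414, 30.560672760009766), 0.4838566780090332)
dial bar
[280, 240, 9, 34, 251] mean [0.503  0.059  0.1339] circ [503.8  59.4] 31.9 ((503.724853515625, 59.198081970214844), (14.026069641113281, 63.3942985534668), 87.8738784790039)
holes
[285, 204, 17, 16, 212] mean [0.6085 0.0479 0.0656] circ [605.8  47.2] 17.4 ((607.5975341796875, 47.76356506347656), (30.050233840942383, 31.78227996826172), 47.409385681152344)
[314, 205, 17, 16, 210] mean [ 0.6058 -0.0133  0.0654] circ [603.8 -13.2] 17.2 ((604.32373046875, -12.923625946044922), (30.55000114440918, 31.60396957397461), 42.893043518066406)
[343, 207, 17, 16, 216] mean [ 0.6027 -0.0744  0.0656] circ [600.  -73.4] 17.6 ((601.7769165039062, -74.4035415649414), (31.94282341003418, 31.228065490722656), 38.315101623535156)
```

View pics/t12.png

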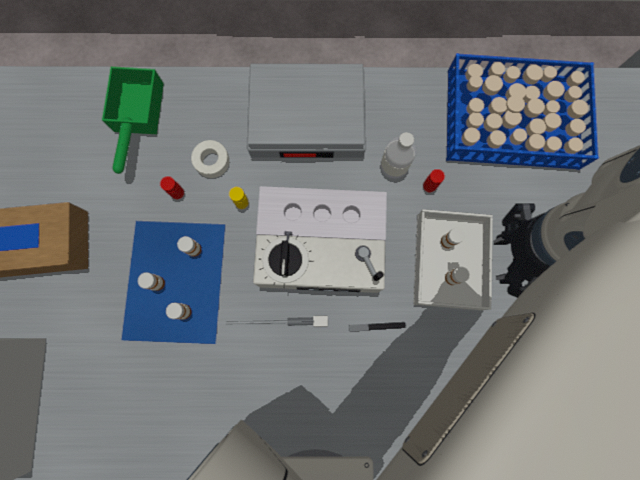

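View pics/s12.png

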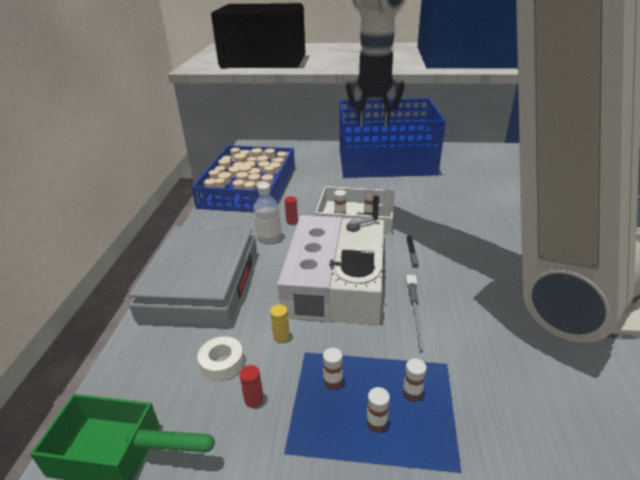

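```bash
python3 -c "
from h import *
P=np.load('P12.npy'); z=P[...,2]
m=np.zeros(z.shape,np.uint8); m[198:228,270:370]=(z<.086)[198:228,270:370]
n,l,s,c=cv2.connectedComponentsWithStats(m)
W=[]
for k in range(1,n):
    if s[k,4]>50:
        v,u=np.where(l==k); q=np.array([atz('top',a,b,.09)[:2] for a,b in zip(u,v)])*1000
        W.append(q.mean(0)); print(s[k],q.mean(0).round(1),cv2.minEnclosingCircle(q.astype(np.float32)), 'area diam',np.sqrt(len(q)*4/np.pi)*(.88/445*1000))
W=np.array(W); f=np.polyfit(W[:,1],W[:,0],1); print(np.degrees(np.arctan(f[0])),W.mean(0), np.diff(W,axis=0))
"
```

```text
[284 203  18  17 226] [603.1  46.5] ((603.4735717773438, 46.777278900146484), 17.566883087158203) area diam 33.5453200732427
[314 205  17  16 227] [600.6 -13.3] ((600.705322265625, -13.191438674926758), 17.66972541809082) area diam 33.61945346768636
[343 206  19  17 232] [597.5 -72.9] ((597.9815063476562, -73.80924224853516), 18.504669189453125) area diam 33.98769504856246
2.6986179631715563 [600.39134264 -13.20522393] [[ -2.52328447 -59.77745249]
 [ -3.10452455 -59.61550756]]
```

```bash
python3 -c "
from h import *
plan(.5398,.2655,.12,0,.42)"
```

```text
[[0.42,0.0109,0.0056,-0.051,-0,0,0],[0.42,0.0109,0.0056,-0.0511,-0,0,0],[0.42,0.0109,0.0056,-0.051,-0,0,0],[0.42,0.0108,0.0056,-0.051,-0,0,0],[0.42,0.0109,0.0056,-0.051,-0,0,0],[0.42,0.0109,0.0056,-0.0511,-0,0,0],[0.42,0.0109,0.0056,-0.051,-0,0,0],[0.42,0.0109,0.0056,-0.051,-0,0,0],[0.42,0.0109,0.0056,-0.0511,-0,0,0],[0.42,0.0108,0.0056,-0.051,-0,0,0]]
[[0.42,0.0109,0.0056,-0.051,-0,0,0]]
end [0.5398 0.2655 0.12  ] -0.0
```

Request:
move_arm(deltas=[[0.42, 0, 0.0055, -0.051, 0, 0, 0], [0.42, 0, 0.0055, -0.051, 0, 0, 0], [0.42, 0, 0.0055, -0.051, 0, 0, 0], [0.42, 0, 0.006, -0.051, 0, 0, 0], [0.42, 0, 0.006, -0.051, 0, 0, 0], [0.42, 0, 0.006, -0.051, 0, 0, 0], [0.42, 0.02, 0.006, -0.051, 0, 0, 0], [0.42, 0.03, 0.006, -0.051, 0, 0, 0], [0.42, 0.03, 0.006, -0.051, 0, 0, 0], [0.42, 0.03, 0.006, -0.051, 0, 0, 0]])

```text
t: 19.32
tool_pos: [0.5352, 0.2171, 0.1227]
tool_rot: [1.21, 1.209, -1.209]
wrist_force: [-0.3, 0.1, 0.3]
opening: 0.0498
```

Request:
move_arm(deltas=[[0.42, 0, 0.0055, -0.05, 0, 0, 0], [0.42, 0, 0, 0, 0, 0, 0], [0.42, 0, 0, 0, 0, 0, 0]])

```text
t: 19.7
tool_pos: [0.5405, 0.2653, 0.1233]
tool_rot: [1.209, 1.209, -1.209]
wrist_force: [-1.0, -0.6, 0.1]
opening: 0.0494
```

```bash
python3 -c "
from h import *
st();plan(.5398,.2655,.021,0,.42,3)"
```

```text
t 19.70 [0.5405 0.2653 0.1233] yaw 0.0 xdown [-0. -0. -1.] F [-1.  -0.6  0.1] T [-0.02  0.01 -0.02] op 0.0494 q [ 0.32  0.38 -0.01  1.18 -0.    1.89]
[[0.42,0.0341,-0.0002,-0.0001,0,0,0],[0.42,0.0341,-0.0003,-0,0,0,0],[0.42,0.0341,-0.0002,-0.0001,0,0,0]]
end [0.5398 0.2655 0.021 ] 0.0
```

Request:
move_arm(deltas=[[0.42, 0.04, 0, 0, 0, 0, 0], [0.42, 0.04, -0.0005, 0, 0, 0, 0], [0.42, 0.021, 0, 0, 0, 0, 0], [0.42, 0, 0, 0, 0, 0, 0], [0.9, 0, 0, 0, 0, 0, 0], [0.9, 0, 0, 0, 0, 0, 0], [0.9, 0, 0, 0, 0, 0, 0]])

```text
t: 20.58
tool_pos: [0.5412, 0.2654, 0.024]
tool_rot: [1.211, 1.207, -1.207]
wrist_force: [-0.4, -1.4, 7.5]
opening: 0.0302
```

```bash
python3 -c "
from h import *
st()"
```

```text
t 20.57 [0.5412 0.2654 0.024 ] yaw -0.0 xdown [ 0.003  0.    -1.   ] F [-0.4 -1.4  7.5] T [-0.3   0.02 -0.02] op 0.0302 q [ 0.32  0.45 -0.17  0.94 -0.    1.89]
```

Request:
move_arm(deltas=[[0.9, -0.03, 0, 0, 0, 0, 0], [0.9, -0.055, 0, 0, 0, 0, 0], [0.9, -0.055, 0, 0, 0, 0, 0], [0.9, 0, 0, 0, 0, 0, 0], [0.9, 0, 0, 0, 0, 0, 0]])

```text
t: 21.2
tool_pos: [0.54, 0.2654, 0.1622]
tool_rot: [1.209, 1.209, -1.209]
wrist_force: [-0.4, -0.8, -1.4]
opening: 0.03
```

```bash
python3 -c "
from h import *
st();plan(.603,.0467,.165,0,.9)
p,d=viewer.grab_frame('side'); cv2.imwrite('pics/s13.png',cv2.resize(p[180:430,250:450],None,fx=2.4,fy=2.4))"
```

```text
t 21.20 [0.54   0.2654 0.1622] yaw -0.0 xdown [-0.  0. -1.] F [-0.4 -0.8 -1.4] T [0.02 0.08 0.05] op 0.0300 q [0.32 0.36 0.06 1.27 0.   1.89]
[[0.9,-0.0006,0.0126,0.0437,-0,0,0],[0.9,-0.0005,0.0126,0.0438,-0,0,0],[0.9,-0.0006,0.0126,0.0437,-0,0,0],[0.9,-0.0005,0.0127,0.0437,-0,0,0],[0.9,-0.0006,0.0126,0.0438,-0,0,0]]
end [0.603  0.0467 0.165 ] -0.0
```

View pics/s13.png

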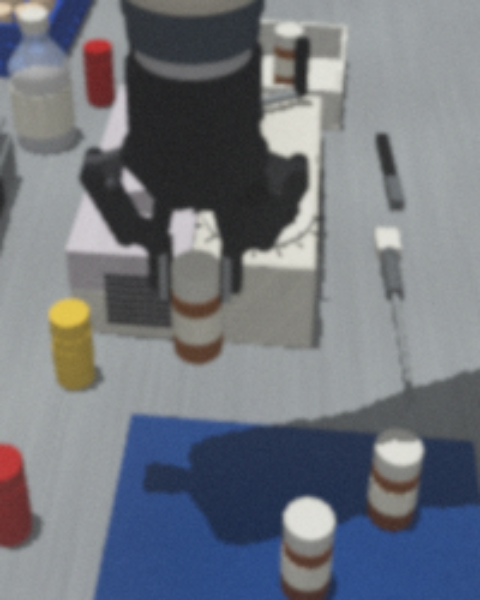

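Request:
move_arm(deltas=[[0.9, -0.0005, 0.0125, 0.0435, 0, 0, 0], [0.9, -0.0005, 0.0125, 0.0435, 0, 0, 0], [0.9, -0.0005, 0.0125, 0.0435, 0, 0, 0], [0.9, -0.0005, 0.0125, 0.0435, 0, 0, 0], [0.9, -0.0005, 0.0125, 0.0435, 0, 0, 0], [0.9, 0, 0, 0, 0, 0, 0], [0.9, 0, 0, 0, 0, 0, 0]])

```text
t: 22.12
tool_pos: [0.602, 0.048, 0.1637]
tool_rot: [1.209, 1.211, -1.211]
wrist_force: [-0.1, 0.2, -0.6]
opening: 0.0303
```

```bash
python3 -c "
from h import *
st();plan(.603,.0467,.12,0,.9,2)"
```

```text
t 22.12 [0.602  0.048  0.1637] yaw -0.1 xdown [-0.002  0.    -1.   ] F [-0.1  0.2 -0.6] T [0.   0.04 0.02] op 0.0303 q [-0.06  0.37  0.07  1.27  0.    1.51]
[[0.9,0.0219,0.0005,0.0007,-0,0,0],[0.9,0.0218,0.0005,0.0006,-0.1,0,0]]
end [0.603  0.0467 0.12  ] 0.0
```

Request:
move_arm(deltas=[[0.9, 0.022, 0.0005, 0.0005, 0, 0, 0], [0.9, 0.022, 0.0005, 0.0005, 0, 0, 0], [0.9, 0, 0, 0, 0, 0, 0], [0.9, 0, 0, 0, 0, 0, 0]])

```text
t: 22.62
tool_pos: [0.6037, 0.0477, 0.1216]
tool_rot: [1.209, 1.209, -1.208]
wrist_force: [-0.7, 0.2, 0.5]
opening: 0.0305
```

```bash
python3 -c "
from h import *
st()
p,d=viewer.grab_frame('side'); cv2.imwrite('pics/s14.png',cv2.resize(p[190:290,270:400],None,fx=5,fy=5,interpolation=cv2.INTER_CUBIC))"
```

```text
t 22.62 [0.6037 0.0477 0.1216] yaw 0.0 xdown [ 0.  0. -1.] F [-0.7  0.2  0.5] T [ 0.01  0.01 -0.05] op 0.0305 q [-0.06  0.39 -0.01  1.17  0.    1.51]
```

View pics/s14.png

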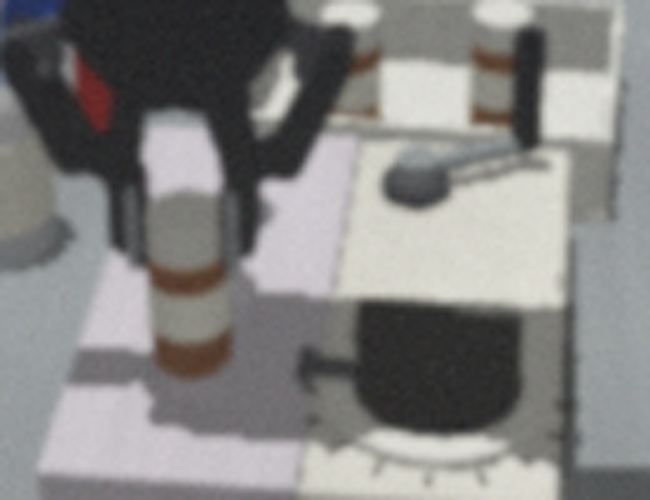

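Request:
move_arm(deltas=[[0.9, 0, -0.0005, 0.001, 0, 0, 0], [0.9, 0.008, 0, 0, 0, 0, 0], [0.9, 0.006, 0, 0, 0, 0, 0], [0.9, 0, 0, 0, 0, 0, 0]])

```text
t: 23.18
tool_pos: [0.6027, 0.0458, 0.1062]
tool_rot: [1.209, 1.21, -1.211]
wrist_force: [-0.2, -0.1, -1.1]
opening: 0.0299
```

```bash
python3 -c "
from h import *
st()"
```

```text
t 23.18 [0.6027 0.0458 0.1062] yaw -0.0 xdown [-0.001  0.    -1.   ] F [-0.2 -0.1 -1.1] T [ 0.02 -0.01 -0.03] op 0.0299 q [-0.06  0.4  -0.04  1.14  0.    1.51]
```

Request:
move_arm(deltas=[[0.9, 0.006, 0, 0, 0, 0, 0], [0.9, 0, 0, 0, 0, 0, 0]])

```text
t: 23.42
tool_pos: [0.6029, 0.0459, 0.1004]
tool_rot: [1.209, 1.21, -1.21]
wrist_force: [0.1, -0.5, -0.1]
opening: 0.0304
```

```bash
python3 -c "
from h import *
st()"
```

```text
t 23.43 [0.6029 0.0459 0.1004] yaw -0.0 xdown [-0.001  0.    -1.   ] F [ 0.1 -0.5 -0.1] T [0.01 0.02 0.  ] op 0.0304 q [-0.06  0.4  -0.05  1.13  0.    1.51]
```

Request:
move_arm(deltas=[[0.9, 0.006, 0, 0, 0, 0, 0], [0.9, 0.006, 0, 0, 0, 0, 0], [0.9, 0, 0, 0, 0, 0, 0]])

```text
t: 23.8
tool_pos: [0.603, 0.0459, 0.0886]
tool_rot: [1.209, 1.209, -1.21]
wrist_force: [0.5, -1.4, -0.0]
opening: 0.03
```

```bash
python3 -c "
from h import *
st()"
```

```text
t 23.80 [0.603  0.0459 0.0886] yaw -0.0 xdown [-0.  0. -1.] F [ 0.5 -1.4 -0. ] T [-0.01  0.01 -0.  ] op 0.0300 q [-0.06  0.41 -0.07  1.1   0.    1.51]
```

Request:
move_arm(deltas=[[0.42, 0, 0, 0, 0, 0, 0], [0.42, 0, 0, 0, 0, 0, 0], [0.42, -0.02, 0, 0, 0, 0, 0], [0.42, -0.05, 0, 0, 0, 0, 0], [0.42, -0.05, 0, 0, 0, 0, 0], [0.42, 0, 0, 0, 0, 0, 0]])

```text
t: 24.55
tool_pos: [0.6049, 0.0458, 0.2133]
tool_rot: [1.213, 1.203, -1.204]
wrist_force: [-0.5, -0.6, -1.1]
opening: 0.0495
```

```bash
python3 -c "
from h import *
st(); plan(.4653,.341,.12,0,.42)
p,d=viewer.grab_frame('side'); cv2.imwrite('pics/s15.png',cv2.resize(p[190:290,270:400],None,fx=5,fy=5,interpolation=cv2.INTER_CUBIC))"
```

```text
t 24.55 [0.6049 0.0458 0.2133] yaw -0.0 xdown [ 0.007 -0.    -1.   ] F [-0.5 -0.6 -1.1] T [ 0.05 -0.02  0.04] op 0.0495 q [-0.06  0.35  0.17  1.38  0.    1.51]
[[0.42,0.0133,-0.0199,-0.0422,-0,0,0],[0.42,0.0133,-0.02,-0.0421,-0,0,0],[0.42,0.0134,-0.0199,-0.0422,-0,0,0],[0.42,0.0133,-0.02,-0.0422,-0,0,0],[0.42,0.0133,-0.0199,-0.0421,-0,0,0],[0.42,0.0133,-0.02,-0.0422,-0,0,0],[0.42,0.0134,-0.0199,-0.0421,-0,0,0]]
end [0.4653 0.341  0.12  ] -0.0
```

View pics/s15.png

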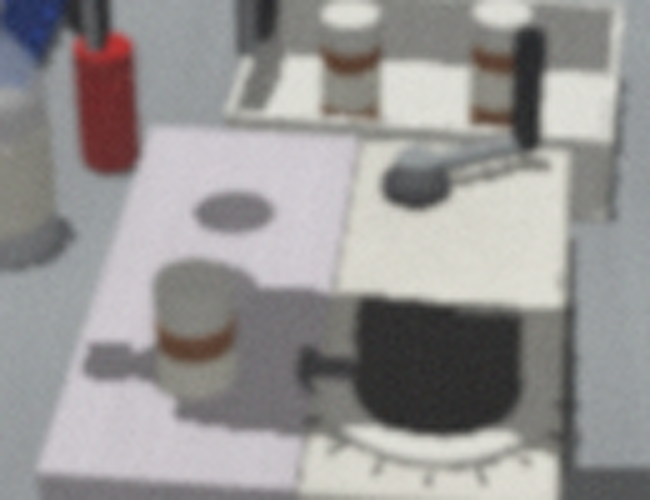

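Request:
move_arm(deltas=[[0.42, 0.0135, -0.02, -0.042, 0, 0, 0], [0.42, 0.0135, -0.02, -0.042, 0, 0, 0], [0.42, 0.0135, -0.02, -0.042, 0, 0, 0], [0.42, 0.0135, -0.02, -0.042, 0, 0, 0], [0.42, 0.0135, -0.02, -0.042, 0, 0, 0], [0.42, 0.0135, -0.02, -0.042, 0, 0, 0], [0.42, 0.0125, -0.02, -0.043, 0, 0, 0], [0.42, 0, 0, 0, 0, 0, 0], [0.42, 0, 0, 0, 0, 0, 0]])

```text
t: 25.72
tool_pos: [0.4628, 0.3406, 0.1146]
tool_rot: [1.208, 1.21, -1.21]
wrist_force: [-0.8, 0.0, 1.4]
opening: 0.0494
```

```bash
python3 -c "
from h import *
st();plan(.4655,.341,.0225,0,.42,3)"
```

```text
t 25.73 [0.4628 0.3406 0.1146] yaw 0.0 xdown [-0.001 -0.001 -1.   ] F [-0.8  0.   1.4] T [-0.01  0.02 -0.04] op 0.0494 q [ 0.49  0.34 -0.1   1.13 -0.    2.06]
[[0.42,0.0307,0.0009,-0.0001,0,0,0],[0.42,0.0307,0.0009,-0.0001,0,0,0],[0.42,0.0307,0.0009,-0.0002,0,0,0]]
end [0.4655 0.341  0.0225] 0.0
```

Request:
move_arm(deltas=[[0.42, 0.035, 0.001, 0, 0, 0, 0], [0.42, 0.035, 0.001, 0, 0, 0, 0], [0.42, 0.022, 0.001, 0, 0, 0, 0], [0.42, 0, 0, 0, 0, 0, 0], [0.9, 0, 0, 0, 0, 0, 0], [0.9, 0, 0, 0, 0, 0, 0], [0.9, 0, 0, 0, 0, 0, 0]])

```text
t: 26.6
tool_pos: [0.467, 0.3411, 0.0246]
tool_rot: [1.211, 1.208, -1.208]
wrist_force: [-0.1, -0.3, 4.4]
opening: 0.0302
```

```bash
python3 -c "
from h import *
st()"
```

```text
t 26.60 [0.467  0.3411 0.0246] yaw -0.0 xdown [ 0.002  0.001 -1.   ] F [-0.1 -0.3  4.4] T [-0.21 -0.11 -0.07] op 0.0302 q [ 0.49  0.42 -0.23  0.92 -0.    2.06]
```

Request:
move_arm(deltas=[[0.9, -0.03, 0, 0, 0, 0, 0], [0.9, -0.055, 0, 0, 0, 0, 0], [0.9, -0.058, 0, 0, 0, 0, 0], [0.9, 0, 0, 0, 0, 0, 0], [0.9, 0, 0, 0, 0, 0, 0]])

```text
t: 27.22
tool_pos: [0.466, 0.3409, 0.1663]
tool_rot: [1.209, 1.209, -1.209]
wrist_force: [0.1, -0.9, -1.9]
opening: 0.0303
```

```bash
python3 -c "
from h import *
st();plan(.6004,-.0132,.185,0,.9)"
```

```text
t 27.23 [0.466  0.3409 0.1663] yaw -0.0 xdown [ 0.  0. -1.] F [ 0.1 -0.9 -1.9] T [ 0.04 -0.01 -0.02] op 0.0303 q [0.49 0.32 0.   1.25 0.   2.06]
[[0.9,-0.0027,0.0192,0.0506,-0,0,0],[0.9,-0.0026,0.0192,0.0506,-0,0,0],[0.9,-0.0027,0.0192,0.0505,-0,0,0],[0.9,-0.0027,0.0192,0.0506,-0,0,0],[0.9,-0.0026,0.0192,0.0506,-0,0,0],[0.9,-0.0027,0.0192,0.0506,-0,0,0],[0.9,-0.0027,0.0193,0.0505,-0,0,0]]
end [ 0.6004 -0.0132  0.185 ] -0.0
```

Request:
move_arm(deltas=[[0.9, -0.01, 0.019, 0.0505, 0, 0, 0], [0.9, -0.009, 0.019, 0.0505, 0, 0, 0], [0.9, 0, 0.019, 0.0505, 0, 0, 0], [0.9, 0, 0.0195, 0.0505, 0, 0, 0], [0.9, 0, 0.0195, 0.0505, 0, 0, 0], [0.9, 0, 0.0195, 0.0505, 0, 0, 0], [0.9, 0, 0.019, 0.051, 0, 0, 0], [0.9, 0, 0, 0, 0, 0, 0], [0.9, 0, 0, 0, 0, 0, 0]])

```text
t: 28.35
tool_pos: [0.5999, -0.0131, 0.184]
tool_rot: [1.209, 1.211, -1.212]
wrist_force: [0.2, 0.3, -1.2]
opening: 0.0303
```

```bash
python3 -c "
from h import *
st();plan(.6004,-.0132,.12,0,.9,3)"
```

```text
t 28.35 [ 0.5999 -0.0131  0.184 ] yaw -0.1 xdown [-0.003  0.001 -1.   ] F [ 0.2  0.3 -1.2] T [-0.02 -0.   -0.01] op 0.0303 q [-0.16  0.35  0.1   1.32  0.    1.41]
[[0.9,0.0213,0.0002,0,-0,0,0],[0.9,0.0213,0.0001,0.0001,-0,0,0],[0.9,0.0214,0.0002,-0,-0.1,0,0]]
end [ 0.6004 -0.0132  0.12  ] 0.0
```

Request:
move_arm(deltas=[[0.9, 0.03, 0, 0, 0, 0, 0], [0.9, 0.025, 0, 0, 0, 0, 0], [0.9, 0.01, 0, 0, 0, 0, 0], [0.9, 0, 0, 0, 0, 0, 0], [0.9, 0, 0, 0, 0, 0, 0]])

```text
t: 28.98
tool_pos: [0.6011, -0.0128, 0.1215]
tool_rot: [1.21, 1.208, -1.208]
wrist_force: [-0.2, 1.2, -1.1]
opening: 0.0302
```

```bash
python3 -c "
from h import *
st()"
```

```text
t 28.98 [ 0.6011 -0.0128  0.1215] yaw 0.0 xdown [ 0.001 -0.    -1.   ] F [-0.2  1.2 -1.1] T [-0.04 -0.05 -0.03] op 0.0302 q [-0.16  0.38 -0.02  1.17  0.    1.41]
```

Request:
move_arm(deltas=[[0.9, 0.008, -0.0005, 0.0005, 0, 0, 0], [0.9, 0.006, 0, 0, 0, 0, 0], [0.9, 0.004, 0, 0, 0, 0, 0], [0.9, 0, 0, 0, 0, 0, 0]])

```text
t: 29.48
tool_pos: [0.6, -0.0137, 0.1021]
tool_rot: [1.209, 1.209, -1.21]
wrist_force: [-0.1, -0.2, -1.0]
opening: 0.0303
```

```bash
python3 -c "
from h import *
st()"
```

```text
t 29.48 [ 0.6    -0.0137  0.1021] yaw -0.0 xdown [-0.001  0.    -1.   ] F [-0.1 -0.2 -1. ] T [ 0.03 -0.03 -0.01] op 0.0303 q [-0.16  0.39 -0.06  1.12 -0.    1.41]
```

Request:
move_arm(deltas=[[0.9, 0.006, 0, 0, 0, 0, 0], [0.9, 0.006, 0, 0, 0, 0, 0], [0.9, 0.003, 0, 0, 0, 0, 0], [0.9, 0, 0, 0, 0, 0, 0]])

```text
t: 29.98
tool_pos: [0.6001, -0.0137, 0.0885]
tool_rot: [1.21, 1.208, -1.209]
wrist_force: [-3.9, 0.2, 10.6]
opening: 0.0299
```

```bash
python3 -c "
from h import *
st()"
```

```text
t 29.98 [ 0.6001 -0.0137  0.0885] yaw -0.0 xdown [ 0.001 -0.    -1.   ] F [-3.9  0.2 10.6] T [ 0.06  0.94 -0.04] op 0.0299 q [-0.16  0.4  -0.08  1.09 -0.    1.41]
```

Request:
move_arm(deltas=[[0.42, 0, 0, 0, 0, 0, 0], [0.42, 0, 0, 0, 0, 0, 0], [0.42, -0.02, 0, 0, 0, 0, 0], [0.42, -0.05, 0, 0, 0, 0, 0], [0.42, -0.05, 0, 0, 0, 0, 0], [0.42, 0, 0, 0, 0, 0, 0]])

```text
t: 30.72
tool_pos: [0.6018, -0.0138, 0.2113]
tool_rot: [1.212, 1.203, -1.205]
wrist_force: [-0.1, 0.3, -0.7]
opening: 0.0497
```

```bash
python3 -c "
from h import *
st(); plan(.405,.2802,.12,0,.42)
p,d=viewer.grab_frame('side'); cv2.imwrite('pics/s16.png',cv2.resize(p[190:290,270:400],None,fx=5,fy=5,interpolation=cv2.INTER_CUBIC))"
```

```text
t 30.73 [ 0.6018 -0.0138  0.2113] yaw -0.0 xdown [ 0.007 -0.001 -1.   ] F [-0.1  0.3 -0.7] T [-0.05 -0.01  0.02] op 0.0497 q [-0.16  0.34  0.15  1.37  0.    1.41]
[[0.42,0.013,-0.0281,-0.042,-0,0,0],[0.42,0.0131,-0.0282,-0.042,-0,0,0],[0.42,0.013,-0.0281,-0.042,-0,0,0],[0.42,0.0131,-0.0281,-0.042,-0,0,0],[0.42,0.013,-0.0282,-0.042,-0,0,0],[0.42,0.013,-0.0281,-0.042,-0,0,0],[0.42,0.0131,-0.0281,-0.042,-0,0,0]]
end [0.405  0.2802 0.12  ] -0.0
```

View pics/s16.png

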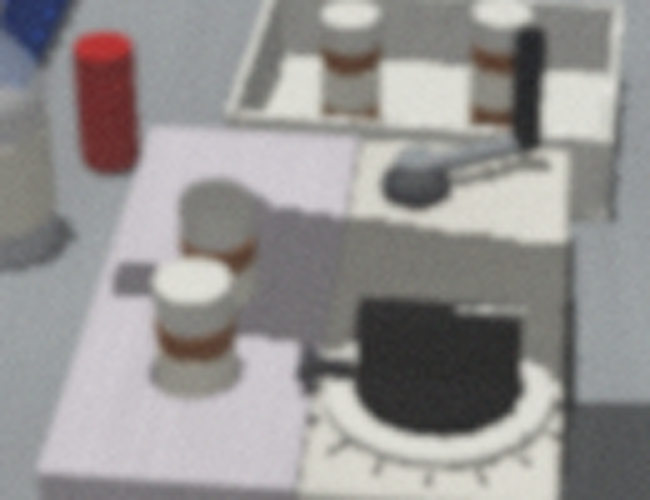

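Request:
move_arm(deltas=[[0.42, 0.005, -0.028, -0.042, 0, 0, 0], [0.42, 0.005, -0.028, -0.042, 0, 0, 0], [0.42, 0.01, -0.028, -0.042, 0, 0, 0], [0.42, 0.015, -0.028, -0.042, 0, 0, 0], [0.42, 0.02, -0.028, -0.042, 0, 0, 0], [0.42, 0.02, -0.028, -0.042, 0, 0, 0], [0.42, 0.015, -0.0275, -0.042, 0, 0, 0], [0.42, 0, 0, 0, 0, 0, 0], [0.42, 0, 0, 0, 0, 0, 0]])

```text
t: 31.9
tool_pos: [0.4044, 0.2802, 0.1166]
tool_rot: [1.208, 1.21, -1.21]
wrist_force: [0.6, -0.1, -0.4]
opening: 0.0492
```

```bash
python3 -c "
from h import *
st();plan(.4055,.2802,.0225,0,.42,3)"
```

```text
t 31.90 [0.4044 0.2802 0.1166] yaw 0.0 xdown [-0.001 -0.001 -1.   ] F [ 0.6 -0.1 -0.4] T [ 0.03 -0.04  0.02] op 0.0492 q [ 0.44  0.21 -0.29  1.08 -0.    2.01]
[[0.42,0.0314,0.0004,0,0,0,0],[0.42,0.0314,0.0003,0,0,0,0],[0.42,0.0313,0.0004,0,0,0,0]]
end [0.4055 0.2802 0.0225] 0.0
```

Request:
move_arm(deltas=[[0.42, 0.035, 0.0005, 0, 0, 0, 0], [0.42, 0.035, 0.0005, 0, 0, 0, 0], [0.42, 0.024, 0, 0, 0, 0, 0], [0.42, 0, 0, 0, 0, 0, 0], [0.9, 0, 0, 0, 0, 0, 0], [0.9, 0, 0, 0, 0, 0, 0], [0.9, 0, 0, 0, 0, 0, 0]])

```text
t: 32.78
tool_pos: [0.4066, 0.2807, 0.0245]
tool_rot: [1.211, 1.208, -1.208]
wrist_force: [0.9, -0.1, 4.3]
opening: 0.0303
```

```bash
python3 -c "
from h import *
st()"
```

```text
t 32.77 [0.4066 0.2807 0.0245] yaw -0.0 xdown [ 0.002  0.001 -1.   ] F [ 0.9 -0.1  4.3] T [-0.14 -0.16  0.05] op 0.0303 q [ 0.43  0.29 -0.43  0.84 -0.    2.01]
```

Request:
move_arm(deltas=[[0.9, -0.03, 0, 0, 0, 0, 0], [0.9, -0.06, 0, 0, 0, 0, 0], [0.9, -0.06, 0, 0, 0, 0, 0], [0.9, -0.012, 0, 0, 0, 0, 0], [0.9, 0, 0, 0, 0, 0, 0]])

```text
t: 33.4
tool_pos: [0.4059, 0.2806, 0.1858]
tool_rot: [1.21, 1.209, -1.208]
wrist_force: [0.2, -0.1, -0.5]
opening: 0.03
```

```bash
python3 -c "
from h import *
st();plan(.5978,-.0731,.187,0,.9)"
```

```text
t 33.40 [0.4059 0.2806 0.1858] yaw -0.0 xdown [ 0.001  0.001 -1.   ] F [ 0.2 -0.1 -0.5] T [ 0.01  0.01 -0.02] op 0.0300 q [ 0.43  0.17 -0.15  1.25  0.    2.01]
[[0.9,-0.0001,0.024,0.0442,-0,0,0],[0.9,-0.0002,0.024,0.0442,-0,0,0],[0.9,-0.0001,0.024,0.0442,-0,0,0],[0.9,-0.0002,0.024,0.0442,-0,0,0],[0.9,-0.0001,0.024,0.0442,-0,0,0],[0.9,-0.0002,0.024,0.0442,-0,0,0],[0.9,-0.0001,0.024,0.0442,-0,0,0],[0.9,-0.0002,0.024,0.0442,-0,0,0]]
end [ 0.5978 -0.0731  0.187 ] -0.0
```

Request:
move_arm(deltas=[[0.9, 0, 0.024, 0.044, 0, 0, 0], [0.9, 0, 0.024, 0.044, 0, 0, 0], [0.9, 0, 0.024, 0.044, 0, 0, 0], [0.9, 0, 0.024, 0.044, 0, 0, 0], [0.9, 0, 0.024, 0.044, 0, 0, 0], [0.9, 0, 0.024, 0.0445, 0, 0, 0], [0.9, 0, 0.024, 0.0445, 0, 0, 0], [0.9, 0, 0.024, 0.0445, 0, 0, 0], [0.9, 0, 0, 0, 0, 0, 0], [0.9, 0, 0, 0, 0, 0, 0]])

```text
t: 34.65
tool_pos: [0.5968, -0.0729, 0.1835]
tool_rot: [1.209, 1.212, -1.212]
wrist_force: [0.4, 0.4, -0.4]
opening: 0.0304
```

Request:
move_arm(deltas=[[0.9, 0.03, 0, 0, 0, 0, 0], [0.9, 0.025, 0, 0, 0, 0, 0], [0.9, 0.01, 0, 0, 0, 0, 0], [0.9, 0, 0, 0, 0, 0, 0], [0.9, 0, 0, 0, 0, 0, 0]])

```text
t: 35.28
tool_pos: [0.598, -0.0729, 0.1215]
tool_rot: [1.21, 1.208, -1.208]
wrist_force: [-0.1, 0.7, -1.2]
opening: 0.0301
```

```bash
python3 -c "
from h import *
st()"
```

```text
t 35.27 [ 0.598  -0.0729  0.1215] yaw 0.0 xdown [ 0.001 -0.    -1.   ] F [-0.1  0.7 -1.2] T [ 0.02  0.02 -0.  ] op 0.0301 q [-0.26  0.38 -0.02  1.17  0.    1.31]
```

Request:
move_arm(deltas=[[0.9, 0.008, 0, 0, 0, 0, 0], [0.9, 0.006, 0, 0, 0, 0, 0], [0.9, 0.004, 0, 0, 0, 0, 0], [0.9, 0, 0, 0, 0, 0, 0]])

```text
t: 35.78
tool_pos: [0.5974, -0.0731, 0.102]
tool_rot: [1.209, 1.21, -1.21]
wrist_force: [0.3, 0.0, -0.3]
opening: 0.0302
```

```bash
python3 -c "
from h import *
st()"
```

```text
t 35.77 [ 0.5974 -0.0731  0.102 ] yaw -0.0 xdown [-0.001  0.    -1.   ] F [ 0.3  0.  -0.3] T [0.07 0.04 0.01] op 0.0302 q [-0.26  0.39 -0.05  1.13  0.    1.31]
```

Request:
move_arm(deltas=[[0.9, 0.006, 0, 0, 0, 0, 0], [0.9, 0.006, 0, 0, 0, 0, 0], [0.9, 0.002, 0, 0, 0, 0, 0], [0.9, 0, 0, 0, 0, 0, 0]])

```text
t: 36.28
tool_pos: [0.5975, -0.0731, 0.0886]
tool_rot: [1.209, 1.209, -1.21]
wrist_force: [-0.5, -0.6, 2.1]
opening: 0.0298
```

```bash
python3 -c "
from h import *
st()"
```

```text
t 36.27 [ 0.5975 -0.0731  0.0886] yaw -0.0 xdown [-0. -0. -1.] F [-0.5 -0.6  2.1] T [-0.01  0.32 -0.04] op 0.0298 q [-0.26  0.4  -0.07  1.09 -0.    1.31]
```

Request:
move_arm(deltas=[[0.42, 0, 0, 0, 0, 0, 0], [0.42, 0, 0, 0, 0, 0, 0], [0.42, -0.02, 0, 0, 0, 0, 0], [0.42, -0.05, 0, 0, 0, 0, 0], [0.42, -0.05, 0, 0, 0, 0, 0], [0.42, 0, 0, 0, 0, 0, 0]])

```text
t: 37.02
tool_pos: [0.5993, -0.0735, 0.2126]
tool_rot: [1.211, 1.203, -1.205]
wrist_force: [-0.9, -0.2, -0.8]
opening: 0.0495
```

```bash
python3 -c "
from h import *
st(); plan(.5037,.0592,.17,87.7,.5)
p,d=viewer.grab_frame('side'); cv2.imwrite('pics/s17.png',cv2.resize(p[170:290,270:400],None,fx=5,fy=5,interpolation=cv2.INTER_CUBIC))
p,d=viewer.grab_frame('top'); cv2.imwrite('pics/t17.png',p)
"
```

```text
t 37.02 [ 0.5993 -0.0735  0.2126] yaw -0.0 xdown [ 0.007 -0.002 -1.   ] F [-0.9 -0.2 -0.8] T [ 0.04 -0.02 -0.05] op 0.0495 q [-0.26  0.35  0.16  1.38  0.    1.31]
[[0.5,0.0043,-0.0096,-0.0133,-8.8,0,0],[0.5,0.0042,-0.0074,-0.0145,-8.7,0,0],[0.5,0.0043,-0.0051,-0.0156,-8.8,0,0],[0.5,0.0042,-0.0027,-0.0161,-8.8,0,0],[0.5,0.0043,-0.0002,-0.0164,-8.8,0,0],[0.5,0.0043,0.0023,-0.0162,-8.7,0,0],[0.5,0.0042,0.0047,-0.0156,-8.8,0,0],[0.5,0.0043,0.0071,-0.0148,-8.8,0,0],[0.5,0.0042,0.0092,-0.0135,-8.7,0,0],[0.5,0.0043,0.0112,-0.0119,-8.8,0,0]]
end [0.5037 0.0592 0.17  ] 87.7
```

View pics/s17.png

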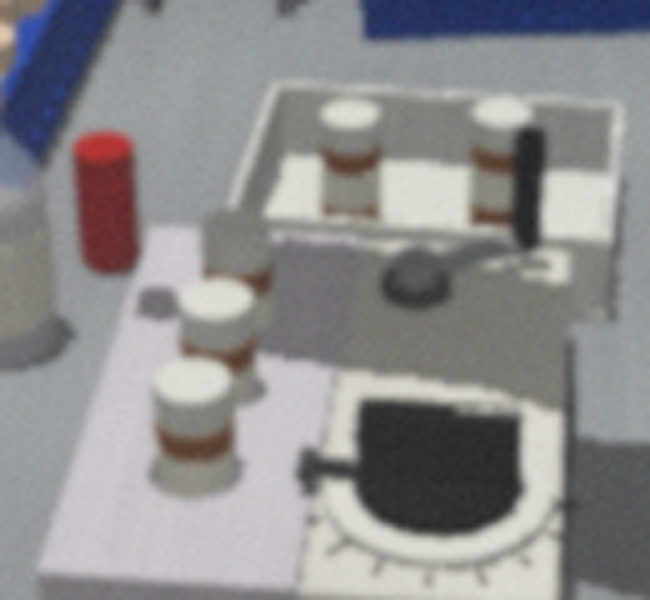

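Request:
move_arm(deltas=[[0.5, 0, -0.0095, -0.0135, -8.8, 0, 0], [0.5, 0, -0.0075, -0.0145, -8.7, 0, 0], [0.5, 0.004, -0.005, -0.0155, -8.8, 0, 0], [0.5, 0.004, -0.0025, -0.016, -8.8, 0, 0], [0.5, 0.004, 0, -0.0165, -8.8, 0, 0], [0.5, 0.005, 0.0025, -0.016, -8.7, 0, 0], [0.5, 0.006, 0.0045, -0.0155, -8.8, 0, 0], [0.5, 0.006, 0.007, -0.015, -8.8, 0, 0], [0.5, 0.006, 0.009, -0.0135, -8.7, 0, 0], [0.5, 0.006, 0.011, -0.012, -8.8, 0, 0]])

```text
t: 38.38
tool_pos: [0.5011, 0.0598, 0.1656]
tool_rot: [0.028, 1.573, -0.028]
wrist_force: [0.5, -0.4, -0.1]
opening: 0.0426
```

Request:
move_arm(deltas=[[0.5, 0, 0, 0, 0, 0, 0], [0.5, 0, 0, 0, 0, 0, 0]])

```text
t: 38.62
tool_pos: [0.5024, 0.059, 0.167]
tool_rot: [0.034, 1.571, -0.035]
wrist_force: [0.7, -0.3, -0.5]
opening: 0.0428
```

```bash
python3 -c "
from h import *
st(); plan(.5037,.0592,.0915,87.7,.5,4)"
```

```text
t 38.62 [0.5024 0.059  0.167 ] yaw 87.5 xdown [-0.001 -0.    -1.   ] F [ 0.7 -0.3 -0.5] T [ 0.02 -0.    0.02] op 0.0428 q [-0.05  0.2  -0.16  1.21 -0.   -0.01]
[[0.5,0.0189,0.0001,0.0003,-0.1,0,0],[0.5,0.0189,0,0.0003,-0,0,0],[0.5,0.0188,0.0001,0.0004,-0.1,0,0],[0.5,0.0189,0,0.0003,-0,0,0]]
end [0.5037 0.0592 0.0915] 87.7
```

Request:
move_arm(deltas=[[0.5, 0.025, 0, 0.0005, 0, 0, 0], [0.5, 0.025, 0, 0.0005, 0, 0, 0], [0.5, 0.025, 0, 0, 0, 0, 0], [0.5, 0, 0, 0, 0, 0, 0], [1, 0, 0, 0, 0, 0, 0], [1, 0, 0, 0, 0, 0, 0], [1, 0, 0, 0, 0, 0, 0]])

```text
t: 39.5
tool_pos: [0.5041, 0.0589, 0.0937]
tool_rot: [0.032, 1.568, -0.033]
wrist_force: [-1.5, -2.8, 6.2]
opening: 0.0128
```

```bash
python3 -c "
from h import *
st()"
```

```text
t 39.50 [0.5041 0.0589 0.0937] yaw 87.6 xdown [ 0.002 -0.001 -1.   ] F [-1.5 -2.8  6.2] T [-0.47  0.12 -0.15] op 0.0128 q [-0.05  0.25 -0.29  1.03 -0.   -0.01]
```

Stroke 1: 90° clockwise.

Request:
move_arm(deltas=[[1, 0, 0, 0, 10, 0, 0], [1, 0, 0, 0, 10, 0, 0], [1, 0, 0, 0, 10, 0, 0], [1, 0, 0, 0, 10, 0, 0], [1, 0, 0, 0, 10, 0, 0], [1, 0, 0, 0, 10, 0, 0], [1, 0, 0, 0, 10, 0, 0], [1, 0, 0, 0, 10, 0, 0], [1, 0, 0, 0, 10, 0, 0], [1, 0, 0, 0, 0, 0, 0]])

```text
t: 40.75
tool_pos: [0.504, 0.0587, 0.0937]
tool_rot: [1.241, 1.186, -1.24]
wrist_force: [-1.4, -3.6, 6.9]
opening: 0.0128
```

Request:
move_arm(deltas=[[1, 0, 0, 0, 0, 0, 0], [0.5, 0, 0, 0, 0, 0, 0], [0.5, 0, 0, 0, 0, 0, 0], [0.5, -0.025, 0, 0, 0, 0, 0], [0.5, -0.035, 0, 0, 0, 0, 0], [0.5, 0, 0, 0, 0, 0, 0]])

```text
t: 41.5
tool_pos: [0.5046, 0.0594, 0.1547]
tool_rot: [1.241, 1.187, -1.236]
wrist_force: [0.5, -0.0, 0.4]
opening: 0.0427
```

```bash
python3 -c "
from h import *
st()
p,d=viewer.grab_frame('side'); cv2.imwrite('pics/s18.png',cv2.resize(p[190:290,290:410],None,fx=5,fy=5,interpolation=cv2.INTER_CUBIC))"
```

```text
t 41.50 [0.5046 0.0594 0.1547] yaw -2.3 xdown [ 0.004 -0.    -1.   ] F [ 0.5 -0.   0.4] T [ 0.01  0.02 -0.01] op 0.0427 q [-0.05  0.21 -0.18  1.18  0.    1.56]
```

View pics/s18.png

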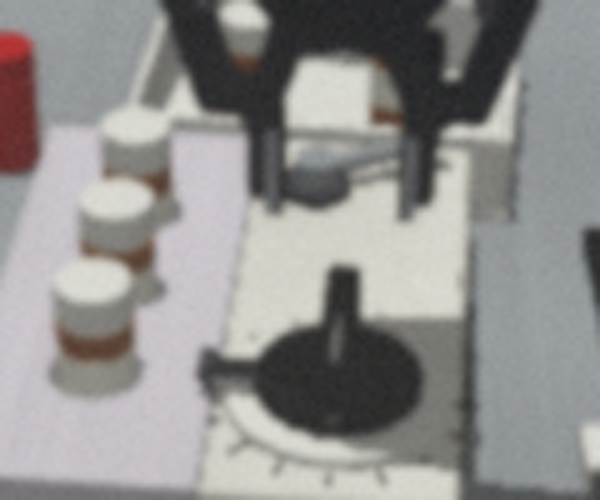

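Request:
move_arm(deltas=[[0.5, 0, 0, 0, -10, 0, 0], [0.5, 0, 0, 0, -10, 0, 0], [0.5, 0, 0, 0, -10, 0, 0], [0.5, 0, 0, 0, -10, 0, 0], [0.5, 0, 0, 0, -10, 0, 0], [0.5, 0, 0, 0, -10, 0, 0], [0.5, 0, 0, 0, -10, 0, 0], [0.5, 0, 0, 0, -10, 0, 0], [0.5, 0, 0, 0, -10, 0, 0], [0.5, 0, 0, 0, -10, 0, 0]])

```text
t: 42.8
tool_pos: [0.5027, 0.0594, 0.1512]
tool_rot: [-0.11, 1.57, 0.11]
wrist_force: [0.0, 0.3, -0.4]
opening: 0.0428
```

Request:
move_arm(deltas=[[0.5, 0, 0, 0, -10, 0, 0], [0.5, 0, 0, 0, -10, 0, 0], [0.5, 0, 0, 0, -10, 0, 0], [0.5, 0, 0, 0, -10, 0, 0], [0.5, 0, 0, 0, -10, 0, 0], [0.5, 0, 0, 0, -10, 0, 0], [0.5, 0, 0, 0, -10, 0, 0], [0.5, 0, 0, 0, -10, 0, 0], [0.5, 0, 0, 0, 0, 0, 0], [0.5, 0, 0, 0, 0, 0, 0]])

```text
t: 44.05
tool_pos: [0.503, 0.0593, 0.1519]
tool_rot: [-1.176, 1.231, 1.177]
wrist_force: [0.0, -0.1, -0.7]
opening: 0.0429
```

```bash
python3 -c "
from h import *
st(); plan(.5037,.0592,.0925,177.7,.5,3)"
```

```text
t 44.05 [0.503  0.0593 0.1519] yaw 177.5 xdown [-0.001  0.    -1.   ] F [ 0.  -0.1 -0.7] T [ 0.01 -0.05  0.03] op 0.0429 q [-0.05  0.21 -0.19  1.17  0.   -1.57]
[[0.5,0.0198,-0.0002,-0,-0.1,0,0],[0.5,0.0198,-0.0003,-0.0001,-0.1,0,0],[0.5,0.0198,-0.0002,0,-0,0,0]]
end [0.5037 0.0592 0.0925] 177.7
```

Request:
move_arm(deltas=[[0.5, 0.02, -0.0005, 0, 0, 0, 0], [0.5, 0.02, 0, 0, 0, 0, 0], [0.5, 0.0195, 0, 0, 0, 0, 0], [0.5, 0, 0, 0, 0, 0, 0], [1, 0, 0, 0, 0, 0, 0], [1, 0, 0, 0, 0, 0, 0], [1, 0, 0, 0, 0, 0, 0]])

```text
t: 44.92
tool_pos: [0.504, 0.0592, 0.094]
tool_rot: [-1.18, 1.227, 1.178]
wrist_force: [-3.2, 0.4, 5.7]
opening: 0.0121
```

Request:
move_arm(deltas=[[1, 0, 0, 0, 10, 0, 0], [1, 0, 0, 0, 10, 0, 0], [1, 0, 0, 0, 10, 0, 0], [1, 0, 0, 0, 10, 0, 0], [1, 0, 0, 0, 10, 0, 0], [1, 0, 0, 0, 10, 0, 0], [1, 0, 0, 0, 10, 0, 0], [1, 0, 0, 0, 10, 0, 0], [1, 0, 0, 0, 10, 0, 0], [1, 0, 0, 0, 0, 0, 0]])

```text
t: 46.18
tool_pos: [0.5044, 0.0588, 0.094]
tool_rot: [0.033, 1.569, -0.035]
wrist_force: [-0.6, -1.1, 6.1]
opening: 0.0124
```

```bash
python3 -c "
from h import *
st()"
```

```text
t 46.17 [0.5044 0.0588 0.094 ] yaw 87.5 xdown [ 0.002 -0.001 -1.   ] F [-0.6 -1.1  6.1] T [-0.49  0.35 -0.01] op 0.0124 q [-0.05  0.25 -0.29  1.03 -0.   -0.01]
```

Request:
move_arm(deltas=[[1, 0, 0, 0, 3.8, 0, 0], [1, 0, 0, 0, 0, 0, 0], [1, 0, 0, 0, 0, 0, 0], [0.5, 0, 0, 0, 0, 0, 0], [0.5, 0, 0, 0, 0, 0, 0], [0.5, -0.025, 0, 0, 0, 0, 0], [0.5, -0.05, 0, 0, 0, 0, 0], [0.5, 0, 0, 0, 0, 0, 0]])

```text
t: 47.18
tool_pos: [0.5056, 0.0593, 0.1713]
tool_rot: [0.084, 1.563, -0.084]
wrist_force: [0.2, -0.1, -0.5]
opening: 0.043
```

```bash
python3 -c "
from h import *
st(); plan(.42,-.10,.24,0,.5)
p,d=viewer.grab_frame('side'); cv2.imwrite('pics/s19.png',cv2.resize(p[210:290,310:400],None,fx=7,fy=7,interpolation=cv2.INTER_CUBIC))"
```

```text
t 47.17 [0.5056 0.0593 0.1713] yaw 83.9 xdown [ 0.006 -0.    -1.   ] F [ 0.2 -0.1 -0.5] T [ 0.    0.01 -0.04] op 0.0430 q [-0.05  0.2  -0.15  1.21  0.    0.06]
[[0.5,-0.0076,-0.0186,-0.0076,9.3,0,0],[0.5,-0.0077,-0.0196,-0.0044,9.3,0,0],[0.5,-0.0076,-0.0201,-0.0013,9.4,0,0],[0.5,-0.0076,-0.02,0.0021,9.3,0,0],[0.5,-0.0077,-0.0194,0.0052,9.3,0,0],[0.5,-0.0076,-0.0183,0.0083,9.3,0,0],[0.5,-0.0077,-0.0167,0.0112,9.3,0,0],[0.5,-0.0076,-0.0146,0.0137,9.4,0,0],[0.5,-0.0076,-0.0123,0.0159,9.3,0,0]]
end [ 0.42 -0.1   0.24] -0.0
```

View pics/s19.png

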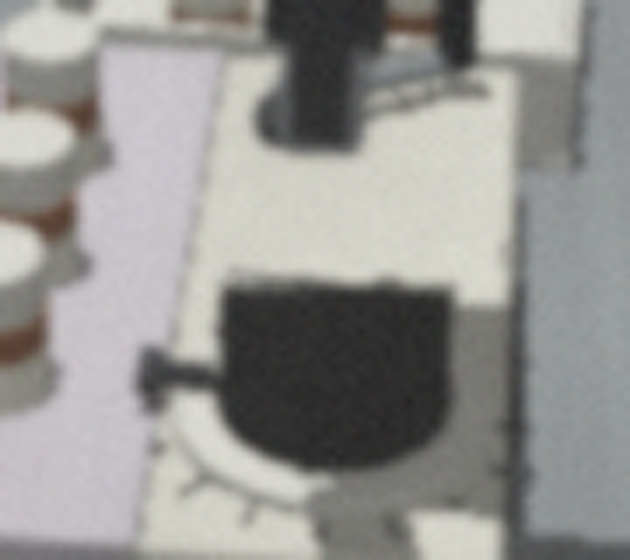

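```bash
python3 -c "
from h import *
plan(.464,-.26,.2,0,1)"
```

```text
[[1,-0.0034,-0.0358,-0.0007,9.3,0,0],[1,-0.0034,-0.0354,0.0051,9.3,0,0],[1,-0.0034,-0.0341,0.0107,9.4,0,0],[1,-0.0034,-0.0319,0.0161,9.3,0,0],[1,-0.0034,-0.0289,0.0211,9.3,0,0],[1,-0.0035,-0.0251,0.0255,9.3,0,0],[1,-0.0034,-0.0206,0.0292,9.3,0,0],[1,-0.0034,-0.0157,0.0322,9.4,0,0],[1,-0.0034,-0.0102,0.0343,9.3,0,0]]
end [ 0.464 -0.26   0.2  ] -0.0
```

Request:
move_arm(deltas=[[1, -0.02, -0.036, -0.001, 9.3, 0, 0], [1, -0.01, -0.0355, 0.005, 9.3, 0, 0], [1, 0, -0.034, 0.0105, 9.4, 0, 0], [1, 0, -0.032, 0.016, 9.3, 0, 0], [1, 0, -0.029, 0.021, 9.3, 0, 0], [1, 0, -0.025, 0.0255, 9.3, 0, 0], [1, 0, -0.0205, 0.029, 9.3, 0, 0], [1, 0, -0.0155, 0.032, 9.4, 0, 0], [1, 0, -0.01, 0.0345, 9.3, 0, 0], [1, 0, 0, 0, 0, 0, 0]])

```text
t: 48.48
tool_pos: [0.4619, -0.2615, 0.1963]
tool_rot: [1.212, 1.21, -1.213]
wrist_force: [-0.6, 0.7, -0.5]
opening: 0.0002
```

```bash
python3 -c "
from h import *
st()
p,P=tub('pics/t20.png'); cv2.imwrite('pics/t20c.png',cv2.resize(p[185:295,245:395],None,fx=5,fy=5,interpolation=cv2.INTER_CUBIC))
cv2.imwrite('pics/t20d.png',cv2.resize(p[225:290,255:320],None,fx=9,fy=9,interpolation=cv2.INTER_CUBIC))
z=P[...,2]; m=np.zeros(z.shape,bool); m[235:290,255:315]=((z>.126)&(z<.142))[235:290,255:315]
q=(P[m][:,:2]*1000).astype(np.float32); print(cv2.minAreaRect(q), len(q))
q2=q-q.mean(0); w,V=np.linalg.eigh(q2.T@q2); print(q.mean(0),np.degrees(np.arctan2(V[1,1],V[0,1])))
"
```

```text
t 48.48 [ 0.4619 -0.2615  0.1963] yaw -0.2 xdown [-0.002  0.001 -1.   ] F [-0.6  0.7 -0.5] T [0.09 0.04 0.05] op 0.0002 q [-0.67  0.23 -0.04  1.3  -0.    0.9 ]
tub ((513.8833618164062, -292.71966552734375), (150.7832489013672, 200.60958862304688), 84.85757446289062)
((504.4983215332031, 59.23663330078125), (14.01418685913086, 65.5953369140625), 83.89183044433594) 256
[503.3527    58.957844] 173.96346
```

View pics/t20.png

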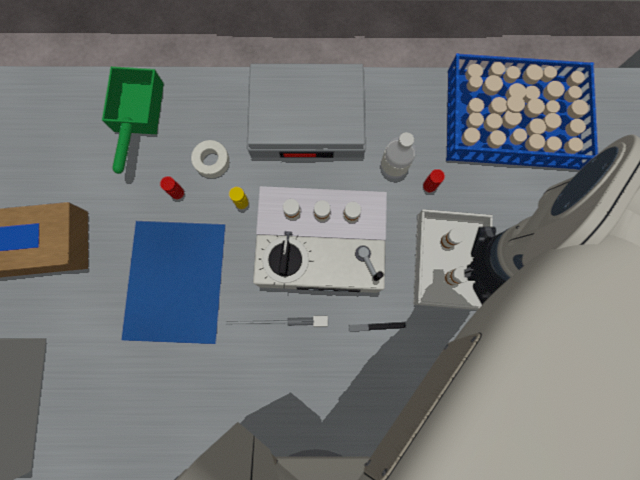

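View pics/t20d.png

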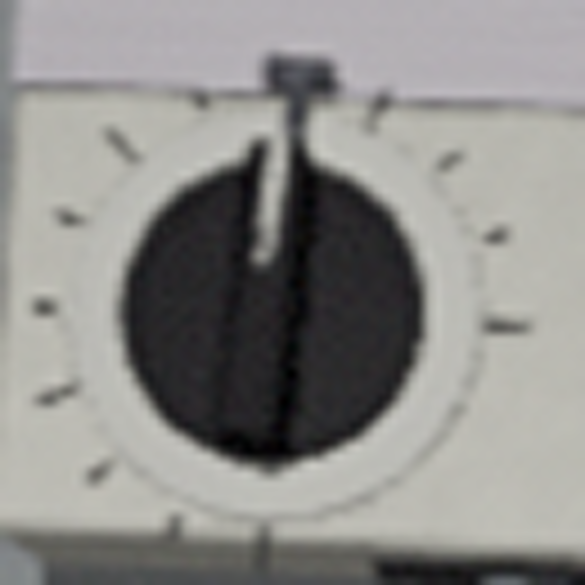

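```bash
python3 -c "
from h import *
for f in ['pics/top0.png','pics/t12.png','pics/t20.png']:
    g=cv2.cvtColor(cv2.imread(f),cv2.COLOR_BGR2GRAY).astype(float)
    r=[]
    for (r0,r1) in [(230,235),(236,241)]:
        s=g[r0:r1,278:300]; w=np.clip(np.median(s)-25-s,0,None); v,u=np.mgrid[r0:r1,278:300]
        X=atz('top',(w*u).sum()/w.sum(),(w*v).sum()/w.sum(),.105)[:2]; d=X-np.array([.504,.0593]); r.append((X.round(4),np.degrees(np.arctan2(d[1],d[0])).round(2)))
    print(f,r)
"
```

```text
pics/top0.png [(array([0.5551, 0.0549]), np.float64(-4.96)), (array([0.5458, 0.0524]), np.float64(-9.4))]
pics/t12.png [(array([0.5551, 0.0548]), np.float64(-4.99)), (array([0.5451, 0.0535]), np.float64(-7.99))]
pics/t20.png [(array([0.5551, 0.0548]), np.float64(-5.0)), (array([0.5458, 0.0525]), np.float64(-9.31))]
```

```bash
python3 -c "
from h import *
g=cv2.cvtColor(cv2.imread('pics/top0.png'),cv2.COLOR_BGR2GRAY)
for v in range(229,246): print(v,g[v,280:298])
for v in range(231,242):
    s=g[v,283:294].astype(float); b=max(s[0],s[-1]); w=np.clip(b-20-s,0,None); w[w<30]=0
    if w.sum()>0:
        X=atz('top',(w*np.arange(283,294)).sum()/w.sum(),v,.105)[:2]; d=X-np.array([.504,.0593]); print(v,X.round(4),np.degrees(np.arctan2(d[1],d[0])).round(2))
"
```

```text
229 [168 168 169 170 169 169 171 172 173 172 172 171 171 169 169 168 170 169]
230 [170 169 171 170 164 156 162 172 173 173 170 171 170 169 168 171 170 169]
231 [168 169 169 163 133  97 103 114 120 126 123 140 163 172 171 168 170 171]
232 [169 169 170 157 109  64  64  76  83  80  73  87 140 171 170 170 169 168]
233 [168 171 171 155 104  61  71  85  78  65  60  67 137 173 172 171 171 170]
234 [170 170 170 159 114  61  61  68  67  55  43  52 101 153 171 173 171 162]
235 [122 116 123 123 106  88  79  64  65  73  82  81 119 148 157 158 144 118]
236 [151 151 150 151 152 152 127  69  60  97 121 123 139 155 155 148 113  84]
237 [163 165 167 169 171 167 132  70  64 122 163 167 169 170 170 157 116 126]
238 [174 176 176 175 177 170 129  65  73 145 181 179 172 166 165 147 131 166]
239 [177 177 175 178 178 164 116  64  93 155 180 177 176 173 171 150 140 165]
240 [178 178 177 179 182 165 111  66 114 166 180 177 177 178 177 173 170 171]
241 [179 180 181 181 185 167 104  57 118 168 181 181 178 177 178 177 178 176]
242 [171 150 134 127 122 108  76  64  98 144 172 182 180 180 178 178 177 177]
243 [100  78  67  57  48  48  39  42  55  77 106 142 159 170 180 179 177 178]
244 [ 32  33  30  32  34  29  32  32  33  30  43  72  83 105 156 183 180 179]
245 [ 33  32  31  34  31  34  32  39  33  31  31  31  32  44  93 140 169 182]
231 [0.5589 0.0579] -1.44
232 [0.5569 0.0554] -4.26
233 [0.5548 0.055 ] -4.86
234 [0.5528 0.0537] -6.59
235 [0.5508 0.0543] -6.04
236 [0.5488 0.0547] -5.91
237 [0.5468 0.0553] -5.38
238 [0.5448 0.0553] -5.57
239 [0.5427 0.056 ] -4.85
240 [0.5407 0.0562] -4.76
241 [0.5387 0.0563] -4.91
```

```bash
python3 -c "
from h import *
for C in [(.5040,.0593),(.5037,.0592)]:
  for a in (-4,-5,-6,-7):
    r=np.radians(a); print(a,proj('top',(C[0]+.034*np.cos(r),C[1]+.034*np.sin(r),.105)), proj('side',(C[0]+.034*np.cos(r),C[1]+.034*np.sin(r),.105)))
# disc centre from depth
P=np.load('P12.npy'); z=P[...,2]; m=np.zeros(z.shape,bool); m[242:285,262:312]=((z>.1)&(z<.109))[242:285,262:312]
m2=m.copy(); q=(P[m][:,:2]*1000).astype(np.float32); print(cv2.minEnclosingCircle(q), q.mean(0))
p,d=viewer.grab_frame('side'); g=cv2.cvtColor(p,cv2.COLOR_BGR2GRAY)
for v in range(258,270): print(v,g[v,328:348])
cv2.imwrite('pics/s21.png',cv2.resize(p[225:295,310:400],None,fx=8,fy=8,interpolation=cv2.INTER_CUBIC))
"
```

```text
-4 (np.float64(286.6156156104099), np.float64(241.40223709181893)) (np.float64(339.665244982215), np.float64(261.61033011331637))
-5 (np.float64(286.91544523071593), np.float64(241.42572151283557)) (np.float64(339.70449658671447), np.float64(261.4327829590428))
-6 (np.float64(287.21474568038315), np.float64(241.45435036544154)) (np.float64(339.7488638101334), np.float64(261.255871541218))
-7 (np.float64(287.51342777846736), np.float64(241.48811525745373)) (np.float64(339.79832511581475), np.float64(261.0796477065558))
-4 (np.float64(286.66413658551323), np.float64(241.5518761537319)) (np.float64(339.81876265618666), np.float64(261.58518314051173))
-5 (np.float64(286.9639857830308), np.float64(241.57536307580716)) (np.float64(339.85792853486606), np.float64(261.40766126243267))
-6 (np.float64(287.2633058846564), np.float64(241.60399509415393)) (np.float64(339.90221005747344), np.float64(261.23077500788634))
-7 (np.float64(287.56200770372095), np.float64(241.63776381568482)) (np.float64(339.9515857134519), np.float64(261.0545762163823))
((501.785888671875, 56.75726318359375), 42.587734
[... 375 characters left out ...]
 47]
262 [187 148 104  79  75  76  82  88  94  95 105 109 123 108  64  50  51  49
  48  46]
263 [177 139  91  72  69  64  63  63  69  67  68  79  90  81  58  49  52  52
  49  47]
264 [176 129  79  65  67  69  77  79  78  71  72  72  66  64  57  49  50  49
  54  51]
265 [176 132  85  70  79  93 118 129 128 110 105 102  85  62  51  51  51  46
  54  52]
266 [184 155 111  83  87 112 143 174 182 177 174 164 130  81  55  52  51  51
  50  51]
267 [193 172 132  92  88 118 160 192 209 206 208 200 161 100  57  48  52  51
  52  51]
268 [194 177 144 115 110 141 174 197 214 217 214 209 175 112  66  51  49  52
  47  49]
269 [191 184 169 156 154 170 190 203 211 213 215 210 193 138  78  55  54  52
  53  54]
```

View pics/s21.png

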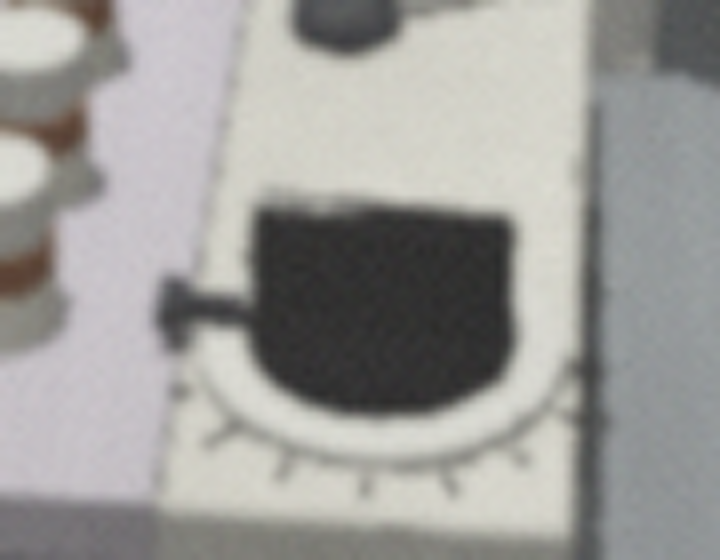

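```bash
python3 -c "
from h import *
st();plan(.464,-.16,.12,0,1,4)"
```

```text
t 48.58 [ 0.4621 -0.2595  0.1969] yaw 0.0 xdown [-0.001  0.002 -1.   ] F [0.1 0.1 0.3] T [ 0.02 -0.    0.01] op -0.0000 q [-0.67  0.23 -0.05  1.3   0.    0.9 ]
[[1,0.0192,0.0005,-0.0249,0,0,0],[1,0.0192,0.0005,-0.0248,0,0,0],[1,0.0192,0.0004,-0.0249,0,0,0],[1,0.0193,0.0005,-0.0249,0,0,0]]
end [ 0.464 -0.16   0.12 ] 0.0
```

Request:
move_arm(deltas=[[1, 0.02, 0.0005, -0.025, 0, 0, 0], [1, 0.02, 0.0005, -0.025, 0, 0, 0], [1, 0.02, 0.0005, -0.025, 0, 0, 0], [1, 0.025, 0.0005, -0.025, 0, 0, 0], [1, 0, 0, 0, 0, 0, 0], [1, 0, 0, 0, 0, 0, 0]])

```text
t: 49.32
tool_pos: [0.465, -0.1596, 0.1136]
tool_rot: [1.208, 1.209, -1.208]
wrist_force: [-0.7, -0.2, -1.3]
opening: -0.0003
```

```bash
python3 -c "
from h import *
st()
p,d=viewer.grab_frame('side'); cv2.imwrite('pics/s22.png',cv2.resize(p[150:270,300:430],None,fx=5,fy=5,interpolation=cv2.INTER_CUBIC))"
```

```text
t 49.33 [ 0.465  -0.1596  0.1136] yaw 0.1 xdown [ 0.001 -0.    -1.   ] F [-0.7 -0.2 -1.3] T [-0.01  0.    0.01] op -0.0003 q [-0.5   0.21 -0.29  1.07 -0.    1.07]
```

View pics/s22.png

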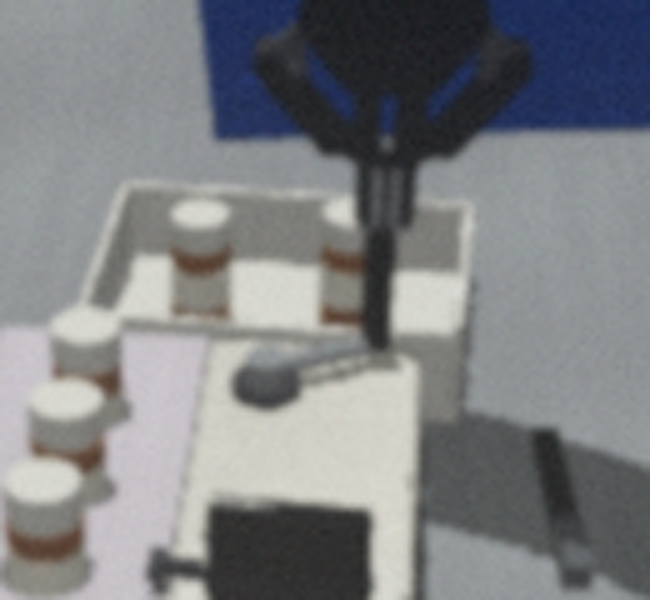

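Request:
move_arm(deltas=[[1, 0.005, -0.001, -0.01, 0, 0, 0], [1, 0, 0, -0.01, 0, 0, 0], [1, 0, 0, -0.01, 0, 0, 0], [1, 0, 0, -0.01, 0, 0, 0], [1, 0, 0, -0.01, 0, 0, 0], [1, 0, 0, -0.01, 0, 0, 0], [1, 0, 0, -0.01, 0, 0, 0], [1, 0, 0, 0, 0, 0, 0]])

```text
t: 50.38
tool_pos: [0.4641, -0.0893, 0.1083]
tool_rot: [1.209, 1.208, -1.208]
wrist_force: [1.0, -3.1, 1.1]
opening: 0.0
```

```bash
python3 -c "
from h import *
st()
p,d=viewer.grab_frame('side'); cv2.imwrite('pics/s23.png',cv2.resize(p[150:270,300:430],None,fx=5,fy=5,interpolation=cv2.INTER_CUBIC))"
```

```text
t 50.38 [ 0.4641 -0.0893  0.1083] yaw 0.0 xdown [ 0.001 -0.    -1.   ] F [ 1.  -3.1  1.1] T [-0.58 -0.18  0.  ] op 0.0000 q [-0.37  0.18 -0.34  1.05 -0.    1.2 ]
```

View pics/s23.png

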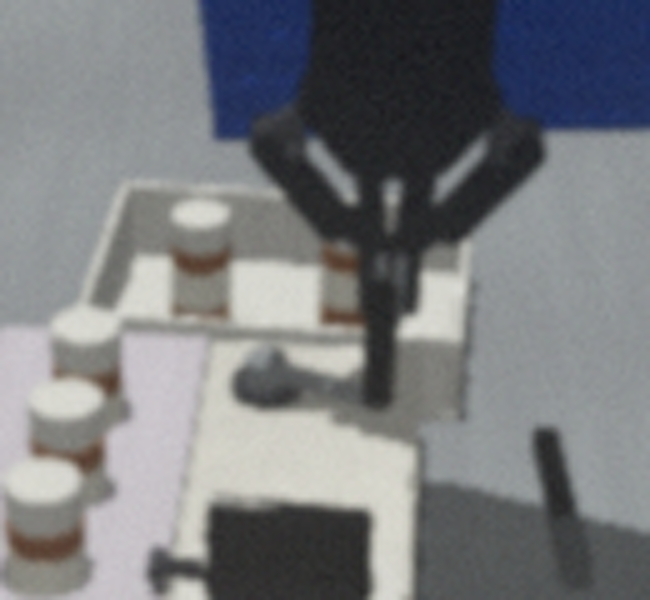

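Request:
move_arm(deltas=[[1, 0, 0, -0.002, 0, 0, 0], [1, 0, 0, -0.002, 0, 0, 0], [1, 0, 0, 0, 0, 0, 0]])

```text
t: 50.8
tool_pos: [0.464, -0.0862, 0.1081]
tool_rot: [1.21, 1.208, -1.209]
wrist_force: [2.7, -5.0, 1.4]
opening: 0.0001
```

Request:
move_arm(deltas=[[1, 0, 0, -0.002, 0, 0, 0], [1, 0, 0, 0, 0, 0, 0]])

```text
t: 51.05
tool_pos: [0.4642, -0.0843, 0.1081]
tool_rot: [1.21, 1.208, -1.21]
wrist_force: [3.6, -4.5, 1.1]
opening: 0.0
```

Request:
move_arm(deltas=[[1, 0, 0, -0.001, 0, 0, 0], [1, 0, 0, 0, 0, 0, 0]])

```text
t: 51.3
tool_pos: [0.4642, -0.0841, 0.1081]
tool_rot: [1.209, 1.206, -1.211]
wrist_force: [3.3, -8.2, 1.0]
opening: -0.0001
```

Request:
move_arm(deltas=[[1, 0, 0, -0.001, 0, 0, 0], [1, 0, 0, 0, 0, 0, 0]])

```text
t: 51.55
tool_pos: [0.4642, -0.0839, 0.1082]
tool_rot: [1.208, 1.205, -1.212]
wrist_force: [2.5, -13.8, -0.2]
opening: 0.0
```

```bash
python3 -c "
from h import *
st()
p,d=viewer.grab_frame('side'); cv2.imwrite('pics/s24.png',cv2.resize(p[150:270,300:430],None,fx=5,fy=5,interpolation=cv2.INTER_CUBIC))"
```

```text
t 51.55 [ 0.4642 -0.0839  0.1082] yaw -0.1 xdown [ 0.001 -0.004 -1.   ] F [  2.5 -13.8  -0.2] T [-2.63 -0.46 -0.06] op 0.0000 q [-0.35  0.18 -0.35  1.04 -0.    1.22]
```

View pics/s24.png

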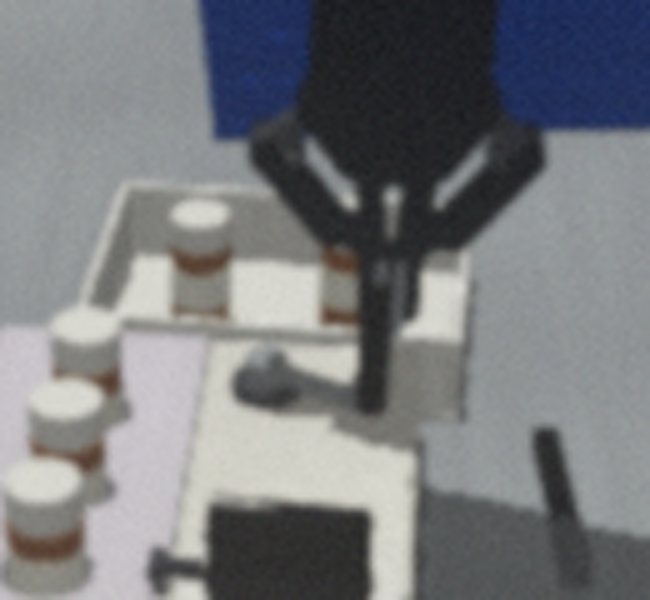

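Request:
move_arm(deltas=[[1, 0, 0, 0.01, 0, 0, 0], [1, 0, 0, 0.015, 0, 0, 0], [1, 0, 0, 0.02, 0, 0, 0], [1, 0, 0, 0.03, 0, 0, 0], [1, -0.03, 0, 0.03, 0, 0, 0], [1, -0.06, 0, 0.04, 0, 0, 0], [1, -0.03, 0, 0.04, 0, 0, 0], [1, 0, 0, 0, 0, 0, 0], [1, 0, 0, 0, 0, 0, 0]])

```text
t: 52.72
tool_pos: [0.463, -0.2612, 0.2189]
tool_rot: [1.211, 1.211, -1.21]
wrist_force: [-0.6, 0.1, -1.1]
opening: 0.0003
```

```bash
python3 -c "
from h import *
st()
p,P=tub('pics/t25.png'); cv2.imwrite('pics/t25c.png',cv2.resize(p[185:295,245:395],None,fx=5,fy=5,interpolation=cv2.INTER_CUBIC)); z=P[...,2]
def blob(zlo,zhi,box,minA=5):
    r0,r1,c0,c1=box; mm=np.zeros(z.shape,bool); mm[r0:r1,c0:c1]=((z>zlo)&(z<zhi))[r0:r1,c0:c1]
    n,l,s,c=cv2.connectedComponentsWithStats(mm.astype(np.uint8))
    for k in range(1,n):
        if s[k,4]>=minA:
            q=P[l==k]; print(s[k].tolist(),'mean',q.mean(0).round(4),np.median(q[:,2]).round(4),cv2.minAreaRect((q[:,:2]*1000).astype(np.float32)))
print('vials');blob(.12,.16,(190,235,260,380))
print('lever');blob(.15,.17,(235,295,340,390))
print('dial');blob(.128,.142,(238,285,255,315))
print('tubvials');blob(.065,.09,(205,312,415,475))
p,d=viewer.grab_frame('side'); cv2.imwrite('pics/s25.png',p)
"
```

```text
t 52.73 [ 0.463  -0.2612  0.2189] yaw -0.1 xdown [-0.001  0.002 -1.   ] F [-0.6  0.1 -1.1] T [0.03 0.01 0.02] op 0.0003 q [-0.67  0.23  0.01  1.35  0.    0.9 ]
tub ((513.8997802734375, -292.4801940917969), (150.2409210205078, 200.73556518554688), 84.81461334228516)
vials
[283, 199, 17, 17, 231] mean [0.6001 0.0469 0.1351] 0.1359 ((601.0842895507812, 47.23949432373047), (30.093420028686523, 30.947223663330078), 1.195996880531311)
[314, 200, 17, 18, 230] mean [ 0.5971 -0.0128  0.135 ] 0.1359 ((598.2883911132812, -12.838775634765625), (30.703224182128906, 30.395849227905273), 43.5864372253418)
[345, 201, 17, 18, 231] mean [ 0.5945 -0.0721  0.135 ] 0.1358 ((595.6657104492188, -72.35662841796875), (30.480873107910156, 30.890399932861328), 21.56026840209961)
lever
[376, 271, 8, 8, 49] mean [ 0.4672 -0.1178  0.1592] 0.1598 ((466.8262634277344, -117.68429565429688), (12.228135108947754, 12.349031448364258), 2.4488883018493652)
dial
[279, 239, 11, 35, 256] mean [0.5034 0.059  0.1338] 0.134 ((504.4433898925781, 59.25287628173828), (14.077392578125, 65.4291763305664), 83.99478149414062)
tubvials
[448, 228, 17, 16, 205] mean [ 0.5562 -0.2878  0.0761] 0.0767 ((556.6878051757812, -288.5146179199219), (30.67254638671875, 29.796550750732422), 85.4345474243164)
[453, 267, 17, 16, 213] mean [ 0.4761 -0.2925  0.0762] 0.0768 ((476.39569091796875, -293.31982421875), (31.474613189697266, 29.36180305480957), 15.456604957580566)
```

View pics/t25.png

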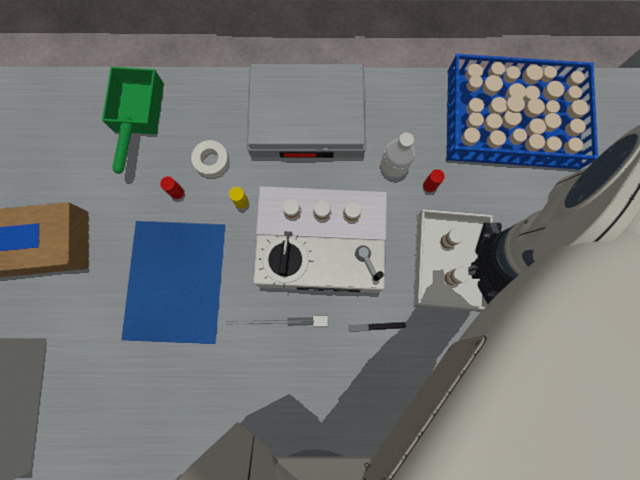

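View pics/t25c.png

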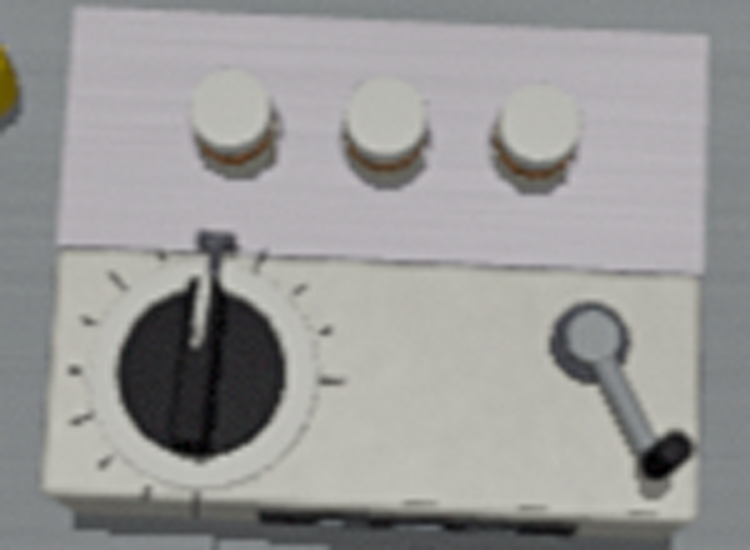

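View pics/s25.png

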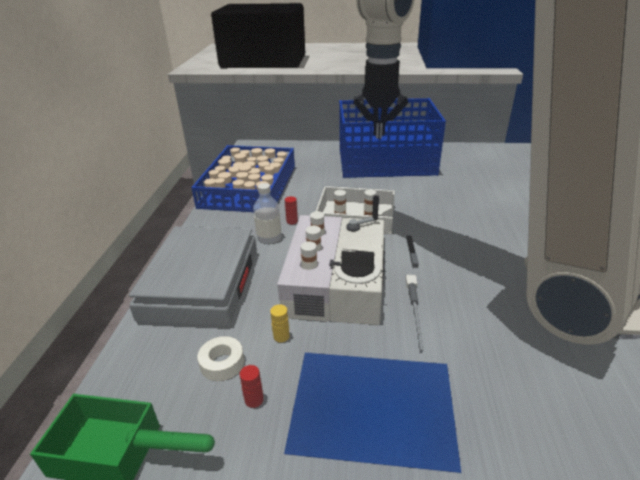

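```bash
python3 -c "
from station import ctrl
print(ctrl.sign_off())"
```

```text
the job is handed in; nothing more can be done
None
```

The incubator changeover is finished and handed in, at about 53 s on the robot's clock. The steps, in order:

1. **Dial to off:** I turned it back until the wrist torque rose at the stop. The bar then measured 177.9° in the world frame, against about 177.6° expected for off.
2. **Vials:** the two finished vials are standing in the tub. The three fresh vials are in the three wells.
3. **Dial to the tab:** I turned it clockwise in two grips.
4. **Start lever:** I pushed it to its stop, where the force rose to 14 N, then backed away so it sprang home.

**Last checks**
- The three cap tops in the wells are at 0.136 m, the fully seated height.
- Both finished vials stand upright in the tub, with tops at about 0.077 m.
- The lever post is back at its home position.
- The tub and the other things on the bench look unmoved in the last pictures, and the gripper touches nothing.

**What disagreed**
- **Dial setting:** the bar is at about -6.05°. My readings of the tab ran from -4.8° to -6.6°, with the later ones near -5°. The setting is probably about 1° (0.02 rad) past the tab. I left it so as not to touch the dial again after the lever.
- **Tool height:** the finger tips stood roughly 20 mm behind the reported TCP. The first try at the dial bar therefore closed on top of the bar with about 6 N. I allowed for this offset in every later grip.

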